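Prop the self-closing lid of the parts-washing tank and take the punch out

ROBOT

A 6-joint arm with a two-finger parallel gripper is mounted at the origin on a cart in front of the work surface, level with it; the furniture and walls round the work are solid. World frame = base frame: x ahead of the robot, y to its left, z up, the work surface at z = 0. Lengths are in m, angles in rad, forces in N, time in s.
With the tool pointing down it reaches from about 0.35 to 0.975 m from the base axis. Payload 4.9 kg.
Tool frame: the origin (TCP) lies on the centre line of the jaws, within the pads' length; the fingertips stand manip.tip_reach ahead of it and the grasp point (between the pads) is the TCP (manip.tip_reach is the distance from the TCP to the fingertips, in m); z points along the fingers, y is the line along which they close (so a half turn about z gives the same grasp; the last joint's range is limited). The gripper opens to 85 mm and grips with 20 to 120 N. Pads are 22 mm wide; open, the fingers measure 114 mm over their backs; the gripper's body (76 mm by 85 mm) begins 54 mm behind the grasp point. The pads swing forward as they close: fully open they stand 13 mm farther back than shut.
Start: joints at [1.194, 0.053, 1.613, -0, 1.476, -0.119], TCP at [0.159, 0.604, 0.25] pointing down, gripper open.
Joint ranges: [-3.01, 3.01], [-1.01, 2.22], [0.06, 2.58], [-1.02, 4.17], [0.09, 2.62], [-3.14, 3.14]. Speed limits (rad/s): [2.57, 2.57, 3.14, 3.14, 3.14, 3.14].

INTERFACE

Orientations are given as a unit quaternion [w, x, y, z].
In Python, from plant import manip gives the robot as it stands. The module is installed in compiled form; this text tells all that it offers.
- The arm moves only by the tool move_arm, never from a script. Its argument "rows" is a list of rows, each a list of 7 numbers: the shift along the tool's x, y, z in cm, then the turn, a rotation vector about the tool's x, y, z in degrees, then the opening, from -1 (shut) to 1 (fully open). In form: [[tx, ty, tz, ax, ay, az, jaw], ...]. A call has 1 to 20 rows; each row shifts and turns the commanded pose from where the row before left it, along the tool's axes as they then stand; what a row does not reach is not made up. A row lasts 1/12 s, in which the tool goes at most 41.7 mm and 7.16 degrees, less where a joint would pass 70% of its speed; a pose out of reach is approached as far as the arm can. A call is refused whole if a number of a shift passes 4.17 or a number of a turn 7.16, either way. A call with a gripper value outside its range is refused whole. The fingers move at their own pace and stop on an object; the grip force is fixed at half the most. Time passes only in rows, so rows that do not move let the fingers close. It gives the time, the measured TCP pose, the force, the opening and the grip force at its end, in the units of the state.
- manip.state(): the state, without advancing time (a new reading comes with each control period).
- manip.grab_frame(name): name is "side" or "top"; returns a dict with "img" (400x640x3 uint8, blue, green, red), "mtx" (3x3 intrinsics, pixels), "k1" (the pictures are not rectified: a ray, as slopes to the right and down, at radius r is drawn at 1 + k1 r^2 times it, then the intrinsics apply), "R" (3x3) and "t" (3): a world point X has camera coordinates R X + t. Camera axes: x right, y down, z forward; pixel columns grow to the right and rows downward; lengths in m; the calibration is good to about 2 mm. A picture is of the moment at which its call begins. There is no depth.
- manip.job_done(): hands the job in; it is judged then, once.
The state is a dict: "time": time; "joint_pos": joint angles; "joint_vel": joint speeds; "joint_efforts": joint torques, N m; "tool_pos": TCP position; "tool_rot": TCP orientation; "contact_force": force on the tool from outside, world axes, zero at the start; "ft_torque": the same for the moment, N m; "gripper_width": opening from 0.0 (shut) to 1.0 (fully open); "grasp_force": force on a finger pad.
Only numpy, scipy, OpenCV 4.12 (cv2) and the standard library are available. Lean on these libraries where they do the work, as an engineer would, in place of code of your own. Each camera call takes 0.05 s, during which the arm holds its last target. There are 200 camera calls.

TASK

The spring-closing lid of the red washing tank will not stay up by itself: lift it and prop it wide open with the wooden wedge from the tool block, stood thin end down in the drip gutter along the lid's hinge, so that the wedge alone carries it. Then take the dapping punch off the draining shelf inside, lay it on the round black rubber pad, and leave the lid propped so that the tank can dry. Leave the wax tin and the red pliers where they are.

Things in the scene. Friction and masses are not known exactly. Their poses are not given: they have to be found in the camera images.
- tank: Red sheet-steel washing tank, drained, fixed; outside 220 mm deep (x) by 250 wide (y), rim 115 high, walls 4. Origin: centre of underside on the bench; x to the rear (hinge side), z up. A flat draining shelf covers the floor, top at z = 60 mm (55 below the rim). Inside along the rear wall runs a drip gutter (see point gutter). The lid is part of the tank.
- lid (a joint): Angle of the tank's lid: 0 closed (flat on the rim), grows as the front edge rises, stop at 1.55. Hinged along the rear; spring (0.11 N m closed, 0.22 open) and weight (0.25 kg) shut it fast from any angle; about 1.7 N up at the front edge lifts it. Flat 4 mm plate 262 mm wide, no latch or handle; its underside lies 4 mm below the hinge axis when closed.
- lid_front_edge (a point): Middle of the lid's rolled front edge (7 mm thick, along y), on its underside, 240 mm from the hinge axis. With the lid closed it stands 20 mm in front of the tank's front wall, 117 mm above the bench, so that something thin can be hooked under it from the front. Moves with the lid.
- lid_hinge (a point): Middle of the hinge axis (along the tank's y) on the tank's rear wall, 110 mm behind the tank's origin, 121 mm above the bench. Does not move with the lid.
- gutter (a point): Middle of the drip gutter's floor, 92 mm behind the tank's origin, 72 mm above the bench. Open channel along the tank's y (121 mm each way), 28 mm wide; rear side the tank's wall (top z = 115 mm), front side a 3 mm lip (top z = 113). The wedge stood in it thin end down leans forward on the lip, and the lid leans on the wedge at about 1.1 rad.
- wedge: Loose wooden wedge (60 g) standing thin end down in a slot of the tool block. 130 mm long, 26 mm wide (its y) all along, 5 mm thick (its x) at the thin lower end and 34 mm at the butt on top. Origin: middle of the thin end; z points along it to the butt. Grip it across the 26 mm.
- tool_block: Fixed beech block, 62 (x) by 104 (y) by 44 mm high, origin at the centre of its underside. The wedge stands in a slot (18 by 31 mm) 20 mm to its -y side, 38 mm deep; two short punches that stand in its other holes are fixed and reach no higher than 80 mm.
- punch: Loose square steel dapping punch with a ball end, 15 by 71 by 15 mm, 120 g, lying on the draining shelf, hidden by the closed lid. Origin: centre of its underside; its length is along its y, the square shank runs from y = -16 to y = +36 mm.
- rubber_pad: Fixed round black rubber-topped block, 80 mm across, 26 mm high, on the bench. Origin: centre of its underside.
- tin: Bystander: round wax tin with a red lid, 66 mm across, 29 mm high, loose. Origin: centre of its underside.
- pliers: Bystander: pliers with red grips, 58 by 157 by 11 mm, lying loose on the bench. Origin: centre of its underside.
Mind the look-alikes: they are no part of the job. Of the things that look like the wedge, the largest one is meant.

How it is judged:
On the way, in this order (a step that is already met when the one before it is completed fails the run):
1. the lid stands propped wide open by the wedge in the gutter, the robot touching neither lid, tank nor wedge (value of joint lid above 0.9 rad and contact force between each of the arm, the fingers and tank below 0.1 N and contact force between each of the arm, the fingers and wedge below 0.1 N and contact force between wedge and tank above 0.5 N and x of wedge in the frame of tank above 0.074 m and z of wedge in the frame of tank below 0.1 m), for 0.4 s.
2. the punch is lifted out above the rim while the lid stays propped (height (world z) of punch above 0.13 m and value of joint lid above 0.9 rad), for 0.1 s.
At the end, for the whole second after the job is handed in: The lid stands open by more than 0.9 rad on the wedge, whose thin end is in the drip gutter, and the punch lies flat and at rest on the rubber pad, its middle within 35 mm of the pad's middle (value of joint lid above 0.9 rad and contact force between wedge and tank above 0.5 N and horizontal distance between punch and rubber_pad below 0.035 m and z of punch in the frame of rubber_pad between 0.022 and 0.032 m and angle between punch's own y axis and vertical above 1.4 rad and linear speed of punch below 0.02 m/s and x of wedge in the frame of tank above 0.074 m and z of wedge in the frame of tank below 0.1 m); the robot touches nothing.
It fails at once if the wax tin or the red pliers are shifted by more than 20 mm (distance of any of tin, pliers from where it was at the start of the episode above 0.02 m).
It also fails if it takes over 61 s, if anything falls off the work surface, if the arm or the gripper's body presses on something with over 40 N, if the wrist force passes 120 N, or if a joint passes its speed limit or range.

## Working session

There is one attempt and no reset: what is moved stays moved. The work goes in short steps, Python scripts to look and compute and a tool call to move; the robot and the scene stay as the last step left them, time stands still between calls to the robot, and variables do not carry over. Pictures are saved under pics/ and viewed, at most 10 in all, crops included, and the job is handed in when it is done.

Besides the shell and the picture viewer there is one more tool, called as name(argument=value, ...), one argument or row to a line, values as JSON. move_arm: Moves the arm, as the interface text tells. Its arguments: {"type":"object","properties":{"rows":{"type":"array","items":{"type":"array","items":{"type":"number"}}}},"required":["rows"]}

```bash
mkdir -p pics; ls; cat > h.py <<'E'
import numpy as np, cv2, pickle
from plant import manip
def grab(n, save=None):
    f=manip.grab_frame(n)
    if save:
        cv2.imwrite('pics/%s.png'%save,f['img']); pickle.dump(f,open(save+'.pkl','wb'))
    return f
def ray(f,u,v):
    K=np.array(f['mtx']);x=(u-K[0,2])/K[0,0];y=(v-K[1,2])/K[1,1]
    rd=np.hypot(x,y);r=rd
    for _ in range(20): r=rd/(1+f['k1']*r*r)
    s=r/rd if rd>0 else 1
    R=np.array(f['R']);t=np.array(f['t']).ravel()
    d=R.T@np.array([x*s,y*s,1]);return -R.T@t,d/np.linalg.norm(d)
def onz(f,u,v,z):
    o,d=ray(f,u,v);return o+d*(z-o[2])/d[2]
def tri(f1,p1,f2,p2):
    o1,d1=ray(f1,*p1);o2,d2=ray(f2,*p2)
    s=np.linalg.lstsq(np.c_[d1,-d2],o2-o1,rcond=None)[0]
    a=o1+s[0]*d1;b=o2+s[1]*d2;return (a+b)/2,np.linalg.norm(a-b)
def proj(f,X):
    c=np.array(f['R'])@np.array(X)+np.array(f['t']).ravel();x,y=c[0]/c[2],c[1]/c[2]
    k=1+f['k1']*(x*x+y*y);K=np.array(f['mtx']);return np.round([K[0,0]*x*k+K[0,2],K[1,1]*y*k+K[1,2]],1)
E
python3 - <<'E'
from h import *
np.set_printoptions(precision=3,suppress=True)
for n in('top','side'):
    f=grab(n,n+'0');print(n,f['k1'],np.array(f['mtx'])[0],np.array(f['mtx'])[1,2],-np.array(f['R']).T@np.array(f['t']).ravel(),np.array(f['R']))
s=manip.state();print(s);print(manip.tip_reach)
E
```

```text
pics
top -0.062246311066309866 [418.013   0.    320.047] 202.34438908711385 [0.512 0.004 1.19 ] [[-0.018 -1.    -0.024]
 [-0.996  0.02  -0.09 ]
 [ 0.09   0.022 -0.996]]
side 0.013394257625045081 [389.837   0.    315.986] 201.26333613395957 [ 0.618 -0.753  0.642] [[ 0.998  0.055  0.012]
 [ 0.042 -0.588 -0.808]
 [-0.037  0.807 -0.589]]
{'time': 0.1, 'joint_pos': array([ 1.194,  0.053,  1.614,  0.   ,  1.476, -0.119]), 'joint_vel': array([-0.   , -0.002, -0.003,  0.   ,  0.001,  0.001]), 'joint_efforts': array([  0.   , -39.49 , -37.136,  -0.   ,   0.004,  -0.   ]), 'tool_pos': array([0.159, 0.604, 0.249]), 'tool_rot': array([-0.   ,  0.129,  0.992, -0.001]), 'contact_force': array([ 0.567,  0.195, -0.332]), 'ft_torque': array([0.02 , 0.025, 0.014]), 'grasp_force': 0.0, 'gripper_width': 1.0014081052781338}
0.019
```

View pics/top0.png

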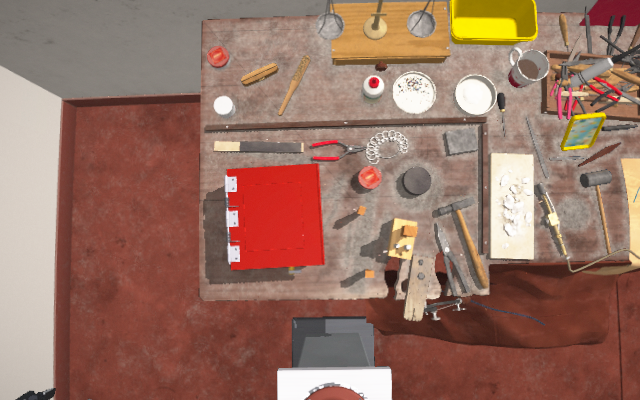

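View pics/side0.png

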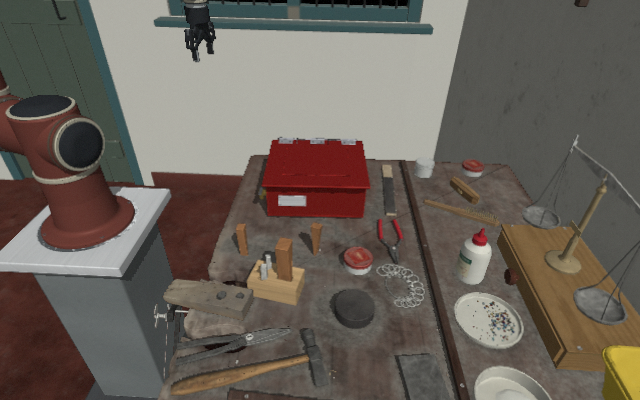

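Top view: the red tank lid spans (229–323, 165–269) with its hinge brackets on the left, so the tank's rear points to world +y. The tin is at (370,178), the pad at (416,181) and the pliers at (338,151).

There are three wedge candidates: the orange-brown tops at (361,211), (369,273) and (410,230). In the side view they appear at (317,238), (241,238) and (285,260). The one in the tool block, at (410,230) top and (285,260) side, looks largest and stands in the block, so it fits the description. I'll confirm it in an enlarged crop.

```bash
python3 - <<'E'
from h import *
T=pickle.load(open('top0.pkl','rb'));S=pickle.load(open('side0.pkl','rb'))
np.set_printoptions(precision=3,suppress=True)
a=cv2.resize(T['img'][200:290,345:445],None,fx=4,fy=4,interpolation=cv2.INTER_CUBIC)
b=cv2.resize(S['img'][215:310,225:325],None,fx=4,fy=4,interpolation=cv2.INTER_CUBIC)
h=max(len(a),len(b));a=cv2.copyMakeBorder(a,0,h-len(a),0,0,0);b=cv2.copyMakeBorder(b,0,h-len(b),0,0,0)
cv2.imwrite('pics/crop1.png',np.hstack([a,b]))
# lid
hsv=cv2.cvtColor(T['img'],cv2.COLOR_BGR2HSV)
m=((hsv[...,0]<8)|(hsv[...,0]>172))&(hsv[...,1]>190)&(hsv[...,2]>120)
m=m.astype('u1');n,l,st,c=cv2.connectedComponentsWithStats(m)
i=1+np.argmax(st[1:,4]);cn=max(cv2.findContours((l==i).astype('u1'),0,1)[0],key=cv2.contourArea)
print(st[i]);r=cv2.minAreaRect(cn);bp=cv2.boxPoints(r);P=np.array([onz(T,*p,0.121) for p in bp]);print(bp,P,[np.linalg.norm(P[k]-P[k-1]) for k in range(4)])
ap=cv2.approxPolyDP(cn,4,True)[:,0];print('poly',[(tuple(p),onz(T,*p,.121)) for p in ap.astype(float)])
# pad
g=(hsv[...,2]<90)&(hsv[...,1]<60);n,l,st,c=cv2.connectedComponentsWithStats(g.astype('u1'))
for k in range(1,n):
    if st[k,4]>150: print('dark',st[k],c[k],onz(T,*c[k],.026))
E
```

```text
[ 227  164   97  106 8778]
[[224.989 168.821]
 [317.735 163.256]
 [323.793 264.212]
 [231.047 269.777]] [[0.702 0.274 0.121]
 [0.711 0.032 0.121]
 [0.451 0.021 0.121]
 [0.441 0.258 0.121]] [np.float64(0.26191298789841416), np.float64(0.242752582455782), np.float64(0.2599745944375631), np.float64(0.23760912563101438)]
poly [((np.float64(317.0), np.float64(164.0)), array([0.709, 0.034, 0.121])), ((np.float64(227.0), np.float64(169.0)), array([0.702, 0.269, 0.121])), ((np.float64(228.0), np.float64(175.0)), array([0.686, 0.266, 0.121])), ((np.float64(237.0), np.float64(176.0)), array([0.682, 0.242, 0.121])), ((np.float64(237.0), np.float64(191.0)), array([0.643, 0.242, 0.121])), ((np.float64(228.0), np.float64(192.0)), array([0.641, 0.266, 0.121])), ((np.float64(230.0), np.float64(204.0)), array([0.61 , 0.261, 0.121])), ((np.float64(239.0), np.float64(206.0)), array([0.604, 0.237, 0.121])), ((np.float64(229.0), np.float64(207.0)), array([0.602, 0.263, 0.121])), ((np.float64(237.0), np.float64(209.0)), array([0.596, 0.242, 0.121])), ((np.float64(239.0), np.float64(226.0)), array([0.552, 
[... 162 characters left out ...]
(np.float64(240.0), np.float64(240.0)), array([0.516, 0.235, 0.121])), ((np.float64(230.0), np.float64(242.0)), array([0.512, 0.261, 0.121])), ((np.float64(240.0), np.float64(245.0)), array([0.504, 0.235, 0.121])), ((np.float64(240.0), np.float64(261.0)), array([0.463, 0.235, 0.121])), ((np.float64(232.0), np.float64(262.0)), array([0.46 , 0.256, 0.121])), ((np.float64(231.0), np.float64(269.0)), array([0.443, 0.258, 0.121])), ((np.float64(323.0), np.float64(263.0)), array([0.454, 0.023, 0.121]))]
dark [600  16  40  48 360] [618.614  46.472] [ 1.066 -0.868  0.026]
dark [292 317  74  50 998] [308.204 333.096] [0.259 0.069 0.026]
dark [ 16 388  39  12 255] [ 37.169 395.298] [0.081 0.848 0.026]
```

View pics/crop1.png

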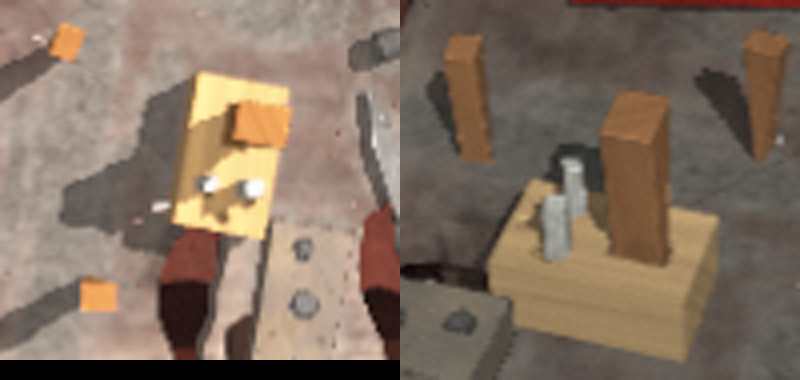

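Crop: in the top half the block wedge shows a butt about 54×42 crop px, twice the size of the small ones at (68,42) and (98,295). It stands in the beech block beside the two steel punches, so this is the wedge meant. Its 26 mm width lies along world x and its thickness along world y.

```bash
python3 - <<'E'
from h import *
T=pickle.load(open('top0.pkl','rb'));S=pickle.load(open('side0.pkl','rb'))
np.set_printoptions(precision=4,suppress=True)
hsv=cv2.cvtColor(T['img'],cv2.COLOR_BGR2HSV);hs=cv2.cvtColor(S['img'],cv2.COLOR_BGR2HSV)
def big(m,roi):
    z=np.zeros(m.shape,'u1');y0,y1,x0,x1=roi;z[y0:y1,x0:x1]=m[y0:y1,x0:x1]
    return max(cv2.findContours(z,0,1)[0],key=cv2.contourArea)
def rect(n,c,z):
    r=cv2.minAreaRect(c);b=cv2.boxPoints(r);P=np.array([onz(T,*p,z) for p in b]);print(n,r[0],P.mean(0),[round(float(np.linalg.norm(P[k]-P[k-1])),4) for k in range(4)],np.degrees(np.arctan2(*(P[1]-P[0])[[1,0]])))
o=(hsv[...,0]>8)&(hsv[...,0]<17)&(hsv[...,1]>150)&(hsv[...,2]>170)
rect('wedge',big(o,(215,245,395,425)),.136)
bl=(hsv[...,0]>8)&(hsv[...,0]<28)&(hsv[...,1]>90)&(hsv[...,2]>110)
rect('block',cv2.convexHull(big(bl,(215,262,385,420))),.044)
g=(hsv[...,2]<105)&(hsv[...,1]<70)
for zz,roi in((.026,(165,200,398,435)),):
    c=big(g,roi);M=cv2.moments(c);r=cv2.minEnclosingCircle(c);print('pad',r,onz(T,*r[0],zz))
pad_s=(hs[...,2]<75)
c=big(pad_s,(285,332,325,380));print('pad side',cv2.boundingRect(c),cv2.minEnclosingCircle(c))
red=((hsv[...,0]<8)|(hsv[...,0]>172))&(hsv[...,1]>150)&(hsv[...,2]>100)
c=big(red,(160,195,355,385));r=cv2.minEnclosingCircle(c);print('tin',r,onz(T,*r[0],.029))
# tank in side view
rs=((hs[...,0]<8)|(hs[...,0]>172))&(hs[...,1]>150)&(hs[...,2]>40)
c=big(rs,(130,225,255,375));print('tank side poly',cv2.approxPolyDP(c,3,True)[:,0].tolist())
cv2.imwrite('pics/crop2.png',cv2.resize(S['img'][130:225,255:375],None,fx=5,fy=5,interpolation=cv2.INTER_CUBIC))
E
```

```text
wedge (409.57696533203125, 230.6154022216797) [ 0.5319 -0.1966  0.136 ] [0.031, 0.0242, 0.031, 0.0242] -13.274342612563622
block (402.2689208984375, 238.49444580078125) [ 0.5127 -0.1935  0.044 ] [0.0725, 0.106, 0.073, 0.106] -11.923023498680784
pad ((412.6000061035156, 184.1999969482422), 15.861998558044434) [ 0.6636 -0.2308  0.026 ]
pad side (329, 289, 46, 40) ((351.0, 309.0), 23.40949821472168)
tin ((369.5, 177.0), 9.34087085723877) [ 0.686  -0.1104  0.029 ]
tank side poly [[272, 141], [261, 185], [267, 190], [268, 215], [362, 216], [369, 184], [361, 141], [355, 145], [341, 145], [340, 141]]
```

View pics/crop2.png

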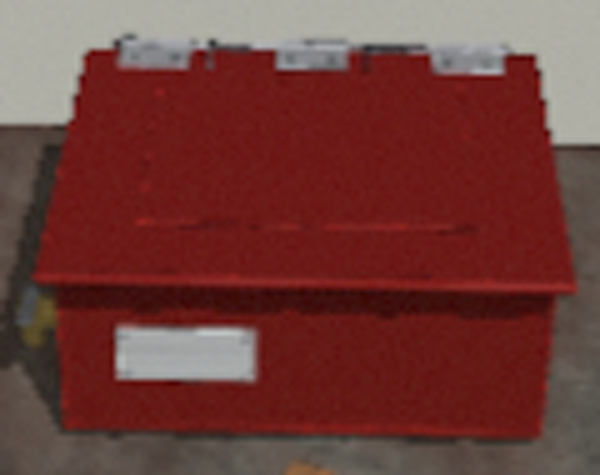

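```bash
python3 - <<'E'
from h import *
T=pickle.load(open('top0.pkl','rb'));S=pickle.load(open('side0.pkl','rb'))
np.set_printoptions(precision=4,suppress=True)
print('front bottom',onz(S,267.6,216,0),onz(S,363.4,217.4,0))
print('lid edge corners tri',tri(S,(262.2,186.3),T,(323.5,264)),tri(S,(370,188),T,(317.8,163.3)))
print('butt tri',tri(S,(284.2,244.5),T,(345+262/4,200+125/4)))
q=[(237,101),(291,106),(286,148),(232,143)]
P=np.array([onz(T,345+x/4,200+y/4,.136) for x,y in q]);print('butt',P,P.mean(0),np.diff(P,axis=0))
q=[(197,72),(290,88),(265,240),(173,222)]
P=np.array([onz(T,345+x/4,200+y/4,.044) for x,y in q]);d=np.diff(P,axis=0);print('block',P.mean(0),np.linalg.norm(d,axis=1),np.degrees(np.arctan2(d[:,1],d[:,0])))
for i,roi in((T['img'],(165,200,398,435)),):
    c=i[165:200,398:435];g=cv2.cvtColor(c,cv2.COLOR_BGR2GRAY);m=(g<100).astype('u1');n,l,st,cc=cv2.connectedComponentsWithStats(m);k=1+np.argmax(st[1:,4]);print(st[k],cc[k]+[398,165])
print('pad',tri(T,(416.5,180.5),S,(354,302)),onz(T,416.5,180.5,.026))
s=manip.state();print(s['time'])
E
```

```text
front bottom [0.4533 0.0502 0.    ] [0.7068 0.062  0.    ]
lid edge corners tri (array([0.4515, 0.0217, 0.1138]), np.float64(0.00011381111870217493)) (array([0.7119, 0.0316, 0.115 ]), np.float64(0.00031937597251802905))
butt tri (array([ 0.5314, -0.1997,  0.1311]), np.float64(0.0021158971022697385))
butt [[ 0.5457 -0.1837  0.136 ]
 [ 0.5418 -0.2176  0.136 ]
 [ 0.5155 -0.2135  0.136 ]
 [ 0.5194 -0.1796  0.136 ]] [ 0.5306 -0.1986  0.136 ] [[-0.0038 -0.0339  0.    ]
 [-0.0263  0.0041  0.    ]
 [ 0.0038  0.0338  0.    ]]
block [ 0.5117 -0.1949  0.044 ] [0.0645 0.105  0.0636] [-100.9577  168.5901   77.7994]
[  0   6  31  27 270] [409.563  187.9185]
pad (array([ 0.6734, -0.2423,  0.0255]), np.float64(0.0009894939007995306)) [ 0.6738 -0.2422  0.026 ]
0.1
```

move_arm(
  rows=[
    [0, 0, -4, 0, 0, 0, 1],
    [0, 0, -4, 0, 0, 0, 1],
  ],
)

```text
time: 0.27
tool_pos: [0.1586, 0.6024, 0.3259]
tool_rot: [-0.001, 0.129, 0.992, -0.005]
contact_force: [0.9, 1.0, 0.6]
gripper_width: 0.999
grasp_force: 0.0
```

move_arm(
  rows=[
    [-2.2, -3.1, 0, 0, 0, 0, 1],
    [-2.2, -3.1, 0, 0, 0, 0, 1],
    [-2.2, -3.1, 0, 0, 0, 0, 1],
    [-2.2, -3.1, 0, 0, 0, 0, 1],
    [-2.2, -3.1, 0, 0, 0, 0, 1],
    [-2.2, -3.1, 0, 0, 0, 0, 1],
    [-2.2, -3.1, 0, 0, 0, 0, 1],
    [-2.2, -3.1, 0, 0, 0, 0, 1],
    [-2.2, -3.1, 0, 0, 0, 0, 1],
    [-2.2, -3.1, 0, 0, 0, 0, 1],
    [-2.2, -3.1, 0, 0, 0, 0, 1],
    [-2.2, -3.1, 0, 0, 0, 0, 1],
    [-2.2, -3.1, 0, 0, 0, 0, 1],
    [-2.2, -3.1, 0, 0, 0, 0, 1],
    [-2.2, -3.1, 0, 0, 0, 0, 1],
    [-2.2, -3.1, 0, 0, 0, 0, 1],
    [-2.2, -3.1, 0, 0, 0, 0, 1],
    [-2.2, -3.1, 0, 0, 0, 0, 1],
    [-2.2, -3.1, 0, 0, 0, 0, 1],
    [-2.2, -3.1, 0, 0, 0, 0, 1],
  ],
)

```text
time: 1.93
tool_pos: [0.4267, -0.1094, 0.3299]
tool_rot: [-0.0, 0.129, 0.992, 0.0]
contact_force: [0.2, -0.2, 0.2]
gripper_width: 1.001
grasp_force: 0.0
```

move_arm(
  rows=[
    [-2.2, -3.1, 0, 0, 0, 0, 1],
    [-2.2, -3.1, 0, 0, 0, 0, 1],
    [-2.2, -3.1, 0, 0, 0, 0, 1],
    [-2.2, -3.1, 0, 0, 0, 0, 1],
    [0, 0, 0, 0, 0, 7, 1],
    [0, 0, 0, 0, 0, 7, 1],
    [0, 0, 0, 0, 0, 7, 1],
    [0, 0, 0, 0, 0, 7, 1],
    [0, 0, 0, 0, 0, 7, 1],
    [0, 0, 0, 0, 0, 7, 1],
    [0, 0, 0, 0, 0, 7, 1],
    [0, 0, 0, 0, 0, 7, 1],
    [0, 0, 0, 0, 0, 7, 1],
    [0, 0, 0, 0, 0, 7, 1],
    [0, 0, 0, 0, 0, 7, 1],
    [0, 0, 0, 0, 0, 7, 1],
    [0, 0, 0, 0, 7, 0, 1],
    [0, 0, 0, 0, 7, 0, 1],
    [0, 0, 0, 0, 7, 0, 1],
    [0, 0, 0, 0, 0, 0, 1],
  ],
)

```text
time: 3.6
tool_pos: [0.4792, -0.2517, 0.3279]
tool_rot: [-0.121, 0.748, 0.638, 0.139]
contact_force: [0.1, -0.1, -0.3]
gripper_width: 0.996
grasp_force: 0.0
```

```bash
python3 - <<'E'
from h import *
from scipy.spatial.transform import Rotation as Ro
np.set_printoptions(precision=4,suppress=True)
s=manip.state();q=s['tool_rot'];R=Ro.from_quat([q[1],q[2],q[3],q[0]]).as_matrix()
print(s['time'],s['joint_pos'],s['tool_pos']);print(R)
E
```

```text
3.6 [-0.7666 -0.0842  1.6494  0.3071  1.7881 -0.5743] [ 0.4792 -0.2517  0.3279]
[[ 0.1471  0.9877  0.0533]
 [ 0.9203 -0.1564  0.3585]
 [ 0.3625 -0.0037 -0.932 ]]
```

move_arm(
  rows=[
    [0, 0, 0, 0, 7.1, 0, 1],
    [0, 0, 0, 0, 7.1, 0, 1],
    [0, 0, 0, 0, 7.1, 0, 1],
    [0, 0, 0, 0, 7.1, 0, 1],
    [-2.15, 0.72, 1.53, 0, 0, 0, 1],
    [-2.15, 0.72, 1.53, 0, 0, 0, 1],
    [-2.15, 0.72, 1.53, 0, 0, 0, 1],
    [-2.15, 0.72, 1.53, 0, 0, 0, 1],
    [-2.15, 0.72, 1.53, 0, 0, 0, 1],
    [-2.15, 0.72, 1.53, 0, 0, 0, 1],
    [0, 0, 0, 0, 0, 0, 1],
    [0, 0, 0, 0, 0, 0, 1],
  ],
)

```text
time: 4.6
tool_pos: [0.5202, -0.269, 0.1711]
tool_rot: [-0.274, 0.69, 0.591, 0.317]
contact_force: [0.2, -0.7, -0.2]
gripper_width: 1.003
grasp_force: 0.0
```

```bash
cat >> h.py <<'E'
from scipy.spatial.transform import Rotation as Ro
def st(target=None):
    np.set_printoptions(precision=4,suppress=True)
    s=manip.state();q=s['tool_rot'];R=Ro.from_quat([q[1],q[2],q[3],q[0]]).as_matrix()
    print(s['time'],s['joint_pos'],s['tool_pos'],'g',s['gripper_width'],s['grasp_force'],'F',s['contact_force']);print(R)
    if target is not None: print('tool shift cm',R.T@(np.array(target)-s['tool_pos'])*100)
    return s,R
E
python3 - <<'E'
from h import *
st([.5297,-.2046,.111]);f=grab('top','t1');g=grab('side','s1')
cv2.imwrite('pics/v1.png',np.vstack([cv2.resize(f['img'][180:290,345:475],None,fx=4,fy=2.7),cv2.resize(g['img'][180:300,225:355],None,fx=4,fy=2.4)])[:, :])
E
```

```text
4.6 [-0.8682  0.3194  1.608   0.6305  1.8163 -0.7526] [ 0.5202 -0.269   0.1711] g 1.0033091495249788 0.0 F [ 0.2488 -0.6787 -0.1504]
[[ 0.1011  0.9885  0.1126]
 [ 0.6415 -0.1512  0.7521]
 [ 0.7605 -0.0038 -0.6494]]
tool shift cm [-0.341  -0.0123  8.8541]
```

View pics/v1.png

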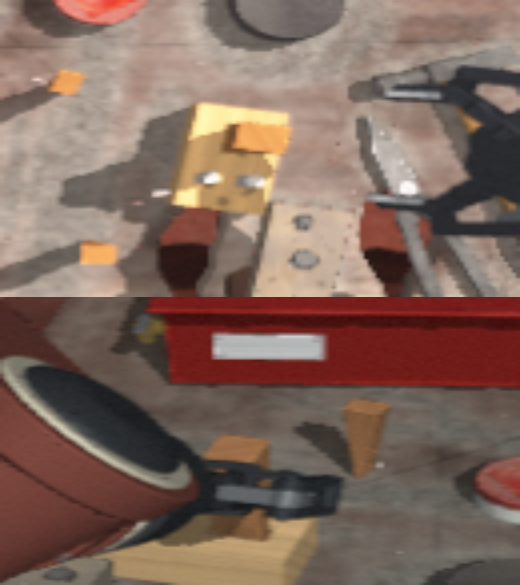

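The fingers (pads at crop (395,92) and (395,200)) straddle the wedge butt at (260,137), so I go in and close.

move_arm(
  rows=[
    [-0.34, 0, 2.2, 0, 0, 0, 1],
    [0, 0, 2.2, 0, 0, 0, 1],
    [0, 0, 2.2, 0, 0, 0, 1],
    [0, 0, 2.2, 0, 0, 0, 1],
    [0, 0, 0, 0, 0, 0, 1],
    [0, 0, 0, 0, 0, 0, -1],
    [0, 0, 0, 0, 0, 0, -1],
    [0, 0, 0, 0, 0, 0, -1],
    [0, 0, 0, 0, 0, 0, -1],
    [0, 0, 0, 0, 0, 0, -1],
    [0, 0, 0, 0, 0, 0, -1],
    [0, 0, 0, 0, 0, 0, -1],
    [0, 0, 0, 0, 0, 0, -1],
  ],
)

```text
time: 5.78
tool_pos: [0.5309, -0.2073, 0.1138]
tool_rot: [-0.271, 0.69, 0.592, 0.317]
contact_force: [-1.5, -3.4, 5.2]
gripper_width: 0.291
grasp_force: 61.4
```

```bash
python3 - <<'E'
from h import *
st()
E
```

```text
5.7833 [-0.7932  0.3239  1.7115  0.66    1.6837 -0.7653] [ 0.5309 -0.2073  0.1138] g 0.29058622374467524 61.3915479183197 F [-1.5013 -3.3629  5.2114]
[[ 0.0985  0.9883  0.1168]
 [ 0.6438 -0.1528  0.7498]
 [ 0.7588  0.0013 -0.6513]]
```

Gripped. I lift straight up clear of the slot, then turn 11° to the tank's heading.

move_arm(
  rows=[
    [1.14, 0, -0.98, 0, 0, 0, -1],
    [2.28, 0, -1.95, 0, 0, 0, -1],
    [2.28, 0, -1.95, 0, 0, 0, -1],
    [2.28, 0, -1.95, 0, 0, 0, -1],
    [0, 0, 0, 4.25, 0, -3.65, -1],
    [0, 0, 0, 4.25, 0, -3.65, -1],
    [0, 0, 0, 0, 0, 0, -1],
    [0, 0, 0, 0, 0, 0, -1],
  ],
)

```text
time: 6.45
tool_pos: [0.5309, -0.206, 0.2177]
tool_rot: [-0.302, 0.629, 0.655, 0.289]
contact_force: [-0.2, -1.0, -0.6]
gripper_width: 0.293
grasp_force: 60.8
```

```bash
python3 - <<'E'
from h import *
s,R=st();T=grab('top','t2');S=grab('side','s2')
a=cv2.resize(T['img'][180:280,350:450],(400,400),interpolation=cv2.INTER_CUBIC)
b=cv2.resize(S['img'][160:260,230:330],(400,400),interpolation=cv2.INTER_CUBIC)
cv2.imwrite('pics/v2.png',np.hstack([a,b]))
E
```

```text
6.45 [-0.753   0.2626  1.592   0.6007  1.9157 -0.7742] [ 0.5309 -0.206   0.2177] g 0.2926816760915511 60.79497456550598 F [-0.2341 -1.0419 -0.5532]
[[-0.0265  0.9991 -0.0317]
 [ 0.6501  0.0413  0.7587]
 [ 0.7594 -0.0005 -0.6506]]
```

View pics/v2.png

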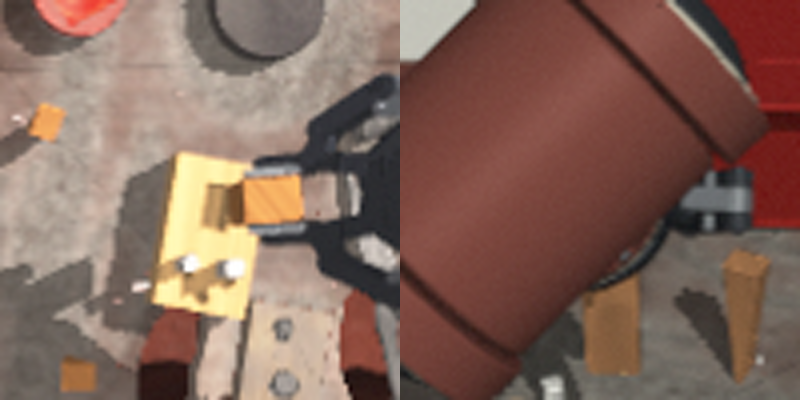

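Top: the wedge butt is at crop (245–302, 176–224), between the pads. Side: the thin end is at (612,375), hanging straight. Next I measure it and plan the lid path in 2D.

```bash
cat > plan.py <<'E'
import numpy as np
# tank-plane coords mm (x rear,z up); wedge frame: a along axis thin->butt, b forward normal
TA,TB,REL=108.,8.7,49.4   # TCP in wedge frame, tool dir vs wedge-down dir (deg)
def pts(tip,psi):
    p=np.radians(psi);A=np.array([np.cos(p),np.sin(p)]);B=np.array([-np.sin(p),np.cos(p)])  # B: forward-down normal
    tip=np.array(tip,float);W=lambda a,b:tip+a*A+b*B
    tcp=W(TA,TB);d=np.radians(psi-180+REL);D=np.array([np.cos(d),np.sin(d)]);N=np.array([-D[1],D[0]])
    G=lambda l,n:tcp+l*D+n*N
    poly={'wedge':[W(0,-2.5),W(130,-17),W(130,17),W(0,2.5)],'finger':[G(19,-11),G(19,11),G(-54,11),G(-54,-11)],'body':[G(-54,-42),G(-54,42),G(-160,42),G(-160,-42)]}
    return poly,tcp,np.degrees(d)
def lid(poly):
    best=(-9,'')
    for k,v in poly.items():
        v=np.array(v+[v[0]])
        for i in range(len(v)-1):
            q=v[i]+np.linspace(0,1,60)[:,None]*(v[i+1]-v[i]);r=np.hypot(q[:,0]-110,q[:,1]-121)
            ok=(r<240)&(r>6);q,r=q[ok],r[ok]
            if not len(q):continue
            th=np.arctan2(q[:,1]-121,110-q[:,0])+np.arcsin(4/r);th=np.where(q[:,0]>110+30,-9,th)
            j=th.argmax()
            if th[j]>best[0]:best=(th[j],k,i,round(r[j]),q[j].round())
    return best
if __name__=='__main__':
    # tip (middle of thin end), psi
    for tip,psi in [((-122,98),140),((-120,120),140),((-112,160),140),((-100,200),140),((-80,220),140),((-50,220),135),((-20,210),128),((10,190),120),((40,165),114),((70,140),112),((90,130),112),((94,110),112),((96,90),112),((97,76),112)]:
        P,t,d=pts(tip,psi);m=min(min(q[1] for q in v) for v in P.values())
        print(tip,psi,'tcp',t.round(1),'dir',round(d,1),'lid',round(lid(P)[0],3),lid(P)[1:],'minz',round(m),'thin front corner',np.array(P['wedge'][3]).round(),'rear',np.array(P['wedge'][0]).round())
E
python3 - <<'E'
from h import *
T=pickle.load(open('t2.pkl','rb'));S=pickle.load(open('s2.pkl','rb'))
print('butt rear/front',onz(T,411.3,230,.24),onz(T,425.5,230,.24))
print('thin',onz(S,283,253.7,.11),ray(S,283,253.7))
print(proj(S,[.531,-.197,.11]),proj(T,[.531,-.197,.24]))
E
python3 plan.py
```

```text
butt rear/front [ 0.53127815 -0.18081506  0.24      ] [ 0.5306086  -0.21303839  0.24      ]
thin [ 0.5297644  -0.20308582  0.11      ] (array([ 0.61801877, -0.75342088,  0.64172797]), array([-0.11456853,  0.7144244 , -0.69026939]))
[284.  251.6] [418.4 230. ]
(-122, 98) 140 tcp [-210.3  160.8] dir 9.4 lid -0.031 ('wedge', 0, 240, array([-130.,  110.])) minz 93 thin front corner [-124.   96.] rear [-120.  100.]
(-120, 120) 140 tcp [-208.3  182.8] dir 9.4 lid 0.067 ('wedge', 0, 239, array([-129.,  133.])) minz 115 thin front corner [-122.  118.] rear [-118.  122.]
(-112, 160) 140 tcp [-200.3  222.8] dir 9.4 lid 0.244 ('wedge', 0, 239, array([-123.,  175.])) minz 155 thin front corner [-114.  158.] rear [-110.  162.]
(-100, 200) 140 tcp [-188.3  262.8] dir 9.4 lid 0.418 ('wedge', 0, 240, array([-111.,  215.])) minz 195 thin front corner [-102.  198.] rear [-98. 202.]
(-80, 220) 140 tcp [-168.3  282.8] dir 9.4 lid 0.543 ('wedge', 0, 239, array([-97., 241.])) minz 215 thin front corner [-82. 218.] rear [-78. 222.]
(-50, 220) 135 tcp [-132.5  290.2] dir 4.4 lid 0.656 ('wedge', 0, 239, arra
[... 535 characters left out ...]
1.5 236.9] dir -18.6 lid 1.132 ('wedge', 0, 163, array([ 37., 267.])) minz 139 thin front corner [ 68. 139.] rear [ 72. 141.]
(90, 130) 112 tcp [ 41.5 226.9] dir -18.6 lid 1.227 ('wedge', 0, 146, array([ 57., 257.])) minz 129 thin front corner [ 88. 129.] rear [ 92. 131.]
(94, 110) 112 tcp [ 45.5 206.9] dir -18.6 lid 1.203 ('wedge', 0, 126, array([ 61., 237.])) minz 109 thin front corner [ 92. 109.] rear [ 96. 111.]
(96, 90) 112 tcp [ 47.5 186.9] dir -18.6 lid 1.153 ('wedge', 0, 107, array([ 63., 217.])) minz 89 thin front corner [94. 89.] rear [98. 91.]
(97, 76) 112 tcp [ 48.5 172.9] dir -18.6 lid 1.102 ('wedge', 0, 94, array([ 64., 203.])) minz 75 thin front corner [95. 75.] rear [99. 77.]
```

move_arm(
  rows=[
    [2.0, 0, -1.8, 0, 0, 0, -1],
    [0, 0, 0, 0, 7.14, 0, -1],
    [0, 0, 0, 0, 7.14, 0, -1],
    [0, 0, 0, 0, 7.14, 0, -1],
    [0, 0, 0, 0, 7.14, 0, -1],
    [0, 0, 0, 0, 7.14, 0, -1],
    [0, 0, 0, 0, 7.14, 0, -1],
    [0, 0, 0, 0, 7.14, 0, -1],
    [0, 0, 0, 0, 0, 0, -1],
    [0, 0, 0, 0, 0, 0, -1],
  ],
)

```text
time: 7.38
tool_pos: [0.5299, -0.2066, 0.2428]
tool_rot: [0.551, -0.448, -0.466, -0.527]
contact_force: [0.2, -0.5, 0.7]
gripper_width: 0.298
grasp_force: 60.9
```

```bash
python3 - <<'E'
from h import *
st([.586,-.094,.170])
E
```

```text
7.3833 [-0.8132  0.5793  1.5297  1.2155  2.3786 -0.6126] [ 0.5299 -0.2066  0.2428] g 0.29766746272870226 60.872722864151 F [ 0.2107 -0.5406  0.7026]
[[ 0.0103  0.9991 -0.0405]
 [-0.1638  0.0416  0.9856]
 [ 0.9864 -0.0035  0.1641]]
tool shift cm [-8.9667  6.0952  9.6802]
```

move_arm(
  rows=[
    [-1.12, 1.52, 2.42, 0, 0, 0, -1],
    [-2.24, 1.52, 2.42, 0, 0, 0, -1],
    [-2.24, 1.52, 2.42, 0, 0, 0, -1],
    [-2.24, 1.52, 2.42, 0, 0, 0, -1],
    [-1.12, 0, 0, 0, 0, 0, -1],
    [0, 0, 0, 0, 0, 0, -1],
    [0, 0, 0, 0, 0, 0, -1],
  ],
)

```text
time: 7.97
tool_pos: [0.5868, -0.0949, 0.1733]
tool_rot: [0.55, -0.448, -0.468, -0.527]
contact_force: [-0.6, 0.3, -0.0]
gripper_width: 0.292
grasp_force: 60.9
```

```bash
python3 - <<'E'
from h import *
s,R=st([.584,-.0515,.158]);T=grab('top','t3');S=grab('side','s3')
a=cv2.resize(T['img'][150:280,280:410],(390,390),interpolation=cv2.INTER_CUBIC)
b=cv2.resize(S['img'][150:280,250:380],(390,390),interpolation=cv2.INTER_CUBIC)
cv2.imwrite('pics/v3.png',np.hstack([a,b]))
E
```

```text
7.9667 [-0.6389  0.6582  1.5596  1.2593  2.2063 -0.6945] [ 0.5868 -0.0949  0.1733] g 0.292432405684172 60.855066776275635 F [-0.6225  0.3278 -0.0005]
[[ 0.0051  0.9991 -0.0427]
 [-0.1609  0.043   0.986 ]
 [ 0.987   0.0019  0.161 ]]
tool shift cm [-2.2089 -0.1001  4.0482]
```

View pics/v3.png

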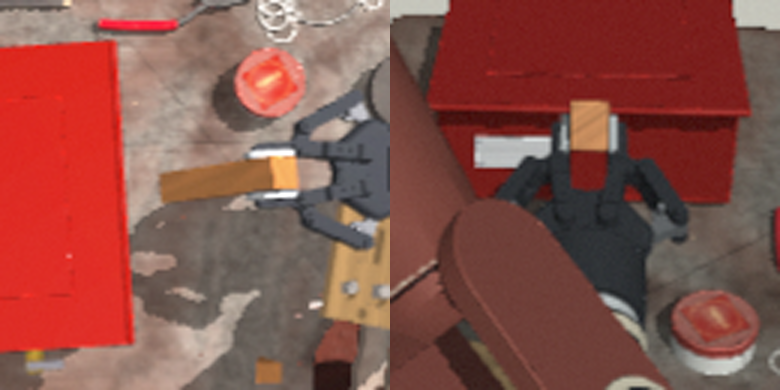

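Top: the thin end is at crop (160,187) and the lid edge at about (124,187), roughly 31 mm apart as computed. It points straight at the edge near its middle. I hook under and lift a little.

move_arm(
  rows=[
    [-1.1, 0, 0.2, 0, 0, 0, -1],
    [-1.1, 0, 0.2, 0, 0, 0, -1],
    [0, 0, 1.2, 0, 0, 0, -1],
    [0, 0, 1.2, 0, 0, 0, -1],
    [0, 0, 1.2, 0, 0, 0, -1],
    [0, 0, 0, 0, 0, 0, -1],
    [0, 0, 0, 0, 0, 0, -1],
  ],
)

```text
time: 8.65
tool_pos: [0.5847, -0.0503, 0.1573]
tool_rot: [0.551, -0.447, -0.468, -0.527]
contact_force: [-0.2, 0.3, 0.1]
gripper_width: 0.292
grasp_force: 60.8
```

```bash
python3 - <<'E'
from h import *
st([.584,-.0515,.158])
E
```

```text
8.65 [-0.5866  0.6491  1.6135  1.2716  2.1556 -0.7294] [ 0.5847 -0.0503  0.1573] g 0.2922530801597464 60.84669470787048 F [-0.1887  0.2817  0.096 ]
[[ 0.0068  0.999  -0.0436]
 [-0.1628  0.0441  0.9857]
 [ 0.9866  0.0004  0.1629]]
tool shift cm [ 0.0835 -0.0731 -0.104 ]
```

move_arm(
  rows=[
    [0.8, 0, 0.2, 0, 0, 0, -1],
    [0.8, 0, 0.2, 0, 0, 0, -1],
    [0.8, 0, 0.2, 0, 0, 0, -1],
    [1.3, 0, 0.45, 0, 0, 0, -1],
    [1.3, 0, 0.45, 0, 0, 0, -1],
    [1.3, 0, 0.45, 0, 0, 0, -1],
    [0, 0, 0, 0, 0, 0, -1],
  ],
)

```text
time: 9.23
tool_pos: [0.5852, -0.0431, 0.2257]
tool_rot: [0.549, -0.447, -0.469, -0.528]
contact_force: [0.6, -4.3, -1.4]
gripper_width: 0.296
grasp_force: 61.2
```

```bash
python3 - <<'E'
from h import *
s,R=st();T=grab('top','t4')
hsv=cv2.cvtColor(T['img'],cv2.COLOR_BGR2HSV)
m=((hsv[...,0]<8)|(hsv[...,0]>172))&(hsv[...,1]>190)&(hsv[...,2]>90)
for v in(180,195,235,250): 
    c=np.where(m[v,225:340])[0]+225;print(v,c.max(),c.min())
cv2.imwrite('pics/v4.png',cv2.resize(T['img'][150:280,200:400],None,fx=3,fy=3,interpolation=cv2.INTER_CUBIC))
E
```

```text
9.2333 [-0.5774  0.5251  1.645   1.3369  2.1706 -0.6258] [ 0.5852 -0.0431  0.2257] g 0.2959582313550789 61.219890117645264 F [ 0.561  -4.3348 -1.4114]
[[ 0.0013  0.9991 -0.0427]
 [-0.1605  0.0423  0.9861]
 [ 0.987   0.0056  0.1604]]
180 315 236
195 316 228
235 318 231
250 319 239
```

View pics/v4.png

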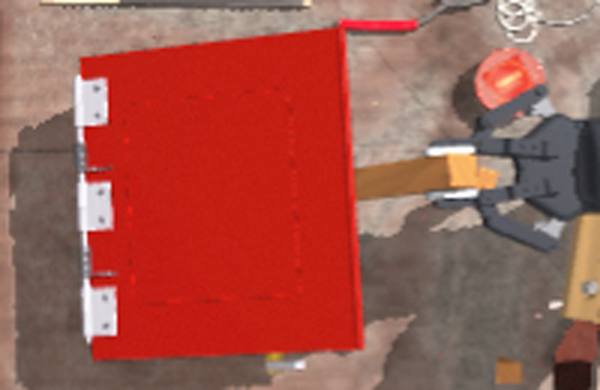

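The lid is riding up on the wedge: its front edge, at crop (345–362, 28–350), has widened. I carry on along the planned path.

move_arm(
  rows=[
    [1.2, 0, 0.67, 0, 0, 0, -1],
    [1.2, 0, 0.67, 0, 0, 0, -1],
    [1.2, 0, 0.67, 0, 0, 0, -1],
    [0.83, 0, 1.15, 0, 0, 0, -1],
    [0.83, 0, 1.15, 0, 0, 0, -1],
    [0.1, 0, 1.2, 0, -1.7, 0, -1],
    [0.1, 0, 1.2, 0, -1.7, 0, -1],
    [0.1, 0, 1.2, 0, -1.7, 0, -1],
    [0, 0, 1.3, 0, -2.3, 0, -1],
    [0, 0, 1.3, 0, -2.3, 0, -1],
    [0, 0, 1.3, 0, -2.3, 0, -1],
    [-0.2, 0, 1.4, 0, -2.7, 0, -1],
    [-0.2, 0, 1.4, 0, -2.7, 0, -1],
    [-0.2, 0, 1.4, 0, -2.7, 0, -1],
    [0, 0, 0, 0, 0, 0, -1],
  ],
)

```text
time: 10.53
tool_pos: [0.5773, 0.1094, 0.2814]
tool_rot: [-0.46, 0.532, 0.558, 0.441]
contact_force: [-0.4, -1.1, -2.7]
gripper_width: 0.293
grasp_force: 60.9
```

```bash
python3 - <<'E'
from h import *
s,R=st();T=grab('top','t5');S=grab('side','s5')
p=s['tool_pos'];print('X,Z tcp',(p[1]-.159)*1000,p[2]*1000,'dir',np.degrees(np.arctan2(R[2,2],R[1,2])))
a=cv2.resize(T['img'][150:280,200:400],(500,325),interpolation=cv2.INTER_CUBIC)
b=cv2.resize(S['img'][60:220,220:380],(300,300),interpolation=cv2.INTER_CUBIC);b=cv2.copyMakeBorder(b,0,25,0,0,0)
cv2.imwrite('pics/v5.png',np.hstack([a,b]))
E
```

```text
10.5333 [-0.3659  0.1848  1.788   1.2227  1.8626 -0.4953] [0.5773 0.1094 0.2814] g 0.29301539368296137 60.9011971950531 F [-0.3634 -1.1449 -2.686 ]
[[-0.0105  0.999  -0.0444]
 [ 0.1878  0.0456  0.9811]
 [ 0.9822  0.002  -0.1881]]
X,Z tcp -49.582929868218216 281.4023280770287 dir -10.851025267779763
```

View pics/v5.png

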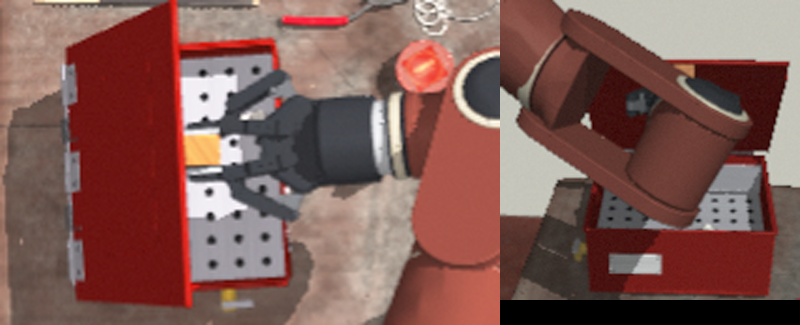

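The lid stands at about 0.9 rad on the wedge and the tank is open. The front rim is at crop (275,45)–(290,285) in the top half. I refine the tank's x from that rim before going on.

```bash
python3 - <<'E'
from h import *
T=pickle.load(open('t5.pkl','rb'));S=pickle.load(open('s5.pkl','rb'))
hsv=cv2.cvtColor(T['img'],cv2.COLOR_BGR2HSV)
m=((hsv[...,0]<8)|(hsv[...,0]>172))&(hsv[...,1]>150)&(hsv[...,2]>80)
for v in(172,176,180,184,236,240,250,256):
    c=np.where(m[v,295:330])[0]+295
    if len(c): print(v,c.min(),c.max(),onz(T,c.max()+.5,v,.115)[:2],onz(T,c.min()-.5,v,.115)[:2])
hs=cv2.cvtColor(S['img'],cv2.COLOR_BGR2HSV)
ms=((hs[...,0]<8)|(hs[...,0]>172))&(hs[...,1]>150)&(hs[...,2]>40)
for u in(270,276,352,358):
    r=np.where(ms[160:225,u])[0]+160;print(u,r.min(),r.max(),onz(S,u,r.max()+.5,0)[:2],r.tolist()[:8])
# corner columns of the tank along x in top image
for u in(290,300): 
    r=np.where(m[155:285,u])[0]+155;print(u,r.min(),r.max(),onz(T,u,r.min()-.5,.115)[:2],onz(T,u,r.max()+.5,.115)[:2])
E
```

```text
172 309 310 [0.68954042 0.05098789] [0.68965703 0.05619891]
176 309 311 [0.67896279 0.04855373] [0.67913539 0.05636233]
240 313 313 [0.51308768 0.04614543] [0.51313404 0.04871243]
250 314 314 [0.48751278 0.04401846] [0.48755756 0.04658045]
256 314 315 [0.47219203 0.04172313] [0.47227974 0.04684136]
270 160 215 [0.45926848 0.05276567] [160, 161, 162, 163, 164, 165, 166, 167]
276 182 215 [0.47511821 0.05387762] [182, 183, 184, 185, 186, 187, 188, 189]
352 184 217 [0.67660475 0.059472  ] [184, 185, 186, 187, 188, 189, 190, 191]
358 184 217 [0.69247943 0.06058878] [184, 185, 186, 187, 188, 189, 190, 191]
290 167 264 [0.70527087 0.104315  ] [0.45165108 0.10737214]
300 166 264 [0.70730918 0.0781317 ] [0.45124712 0.08174499]
```

```bash
python3 - <<'E'
from h import *
S=pickle.load(open('s5.pkl','rb'))
for u in(335,342,348): print(u,[tuple(int(k) for k in S['img'][v,u]) for v in range(138,186,1)])
for X,z in((75,113),(78,113),(106,115),(75,60),(-106,115),(-106,60),(-110,115)):
    print(X,z,[proj(S,[.576+dx-.042*X/1000,.161+.03*0+X/1000+.042*dx,z/1000]) for dx in(.07,.1)])
a=cv2.resize(S['img'][130:215,300:380],None,fx=7,fy=7,interpolation=cv2.INTER_CUBIC);cv2.imwrite('pics/v6.png',a)
E
```

```text
335 [(48, 56, 100), (49, 55, 99), (48, 57, 97), (48, 55, 96), (50, 56, 96), (46, 51, 93), (46, 53, 93), (45, 51, 90), (45, 49, 88), (41, 48, 86), (45, 51, 86), (42, 48, 82), (37, 42, 76), (36, 42, 73), (38, 42, 72), (70, 71, 86), (114, 111, 115), (131, 128, 129), (147, 144, 142), (147, 144, 141), (148, 144, 142), (147, 144, 142), (154, 152, 149), (163, 159, 157), (101, 98, 98), (113, 111, 110), (164, 161, 158), (154, 150, 149), (91, 89, 87), (93, 89, 89), (164, 160, 158), (166, 163, 162), (153, 149, 148), (99, 96, 96), (47, 47, 46), (114, 112, 109), (162, 157, 156), (162, 158, 156), (142, 137, 137), (37, 37, 38), (83, 80, 81), (158, 154, 153), (159, 155, 154), (153, 149, 148), (116, 114, 140), (43, 47, 166), (25, 25, 110), (26, 29, 116)]
342 [(39, 44, 79), (39, 44, 76), (38, 43, 73), (40, 43, 71), (31, 34, 75), (28, 32, 100), (26, 29, 110), (25, 28, 116), (25, 29, 115), (84, 83, 132), (152, 148, 164), (148, 144, 142), (148, 145, 143), (148, 145, 142), (150, 145, 144), (146, 144, 141), (147, 143, 141), (149, 146, 143), (150, 145, 143), (148, 144, 142), (148, 144, 143), (149, 145, 143)
[... 902 characters left out ...]
 (163, 158, 158), (163, 159, 158), (166, 161, 160), (164, 160, 158), (165, 161, 159), (163, 159, 156), (162, 158, 157), (161, 155, 154), (162, 156, 155), (162, 157, 157), (161, 157, 156), (161, 156, 155), (161, 156, 156), (161, 155, 155), (162, 157, 156), (148, 143, 151), (49, 52, 128), (25, 28, 114), (23, 26, 115)]
75 113 [array([341.5, 146.8]), array([352.1, 147. ])]
78 113 [array([341.5, 146.3]), array([352. , 146.5])]
106 115 [array([341.1, 141.1]), array([351.5, 141.3])]
75 60 [array([340.6, 162.9]), array([350.9, 163.1])]
-106 115 [array([344.5, 181. ]), array([356.7, 181.2])]
-106 60 [array([343.3, 199. ]), array([355.1, 199.2])]
-110 115 [array([344.6, 181.9]), array([356.8, 182.1])]
```

View pics/v6.png

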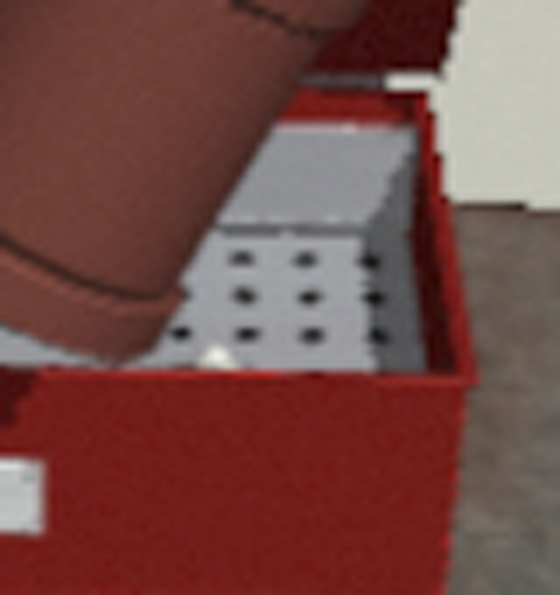

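The lip top is at row 147, the lip base at 162 and the front rim at 182. All agree to within 0.5 px with the tank origin at y ≈ 0.1595. The punch's ball end shows at crop (217,355), which is px (331,181). Now I bring the wedge over the gutter.

move_arm(
  rows=[
    [-0.4, 0, 1.4, 0, -1.9, 0, -1],
    [-0.4, 0, 1.4, 0, -1.9, 0, -1],
    [-0.4, 0, 1.4, 0, -1.9, 0, -1],
    [-0.4, 0, 1.3, 0, -0.7, 0, -1],
    [-0.4, 0, 1.3, 0, -0.7, 0, -1],
    [-0.4, 0, 1.3, 0, -0.7, 0, -1],
    [-0.15, 0, 1.1, 0, 0, 0, -1],
    [-0.15, 0, 1.1, 0, 0, 0, -1],
    [0, 0, 0, 0, 0, 0, -1],
    [0, 0, 0, 0, 0, 0, -1],
  ],
)

```text
time: 11.47
tool_pos: [0.5737, 0.1988, 0.2257]
tool_rot: [-0.422, 0.562, 0.586, 0.403]
contact_force: [-0.3, -1.7, -2.8]
gripper_width: 0.295
grasp_force: 60.9
```

```bash
python3 - <<'E'
from h import *
from plan import pts,lid
s,R=st();p=s['tool_pos'];d=np.degrees(np.arctan2(R[2,2],R[1,2]))
P,t,_=pts((0,0),d+180-49.4);tip=np.array([(p[1]-.1595)*1000,p[2]*1000])-t
P=pts(tip,d+130.6)[0];print('tip',tip,'psi',d+130.6,lid(P))
S=grab('side','s6');T=grab('top','t6')
a=cv2.resize(S['img'][60:210,230:380],(400,400),interpolation=cv2.INTER_CUBIC);b=cv2.resize(T['img'][150:280,210:340],(400,400),interpolation=cv2.INTER_CUBIC)
cv2.imwrite('pics/v7.png',np.hstack([a,b]))
E
```

```text
11.4667 [-0.2087  0.1719  1.8454  1.1701  1.6472 -0.5015] [0.5737 0.1988 0.2257] g 0.29464588007724885 60.91461181640625 F [-0.3157 -1.7074 -2.842 ]
[[-0.012   0.9991 -0.0414]
 [ 0.3176  0.0431  0.9472]
 [ 0.9481 -0.0018 -0.3179]]
tip [ 87.9297 128.8372] psi 112.04995555686727 (np.float64(1.209907133105503), 'wedge', 0, 146, array([ 55., 256.]))
```

View pics/v7.png

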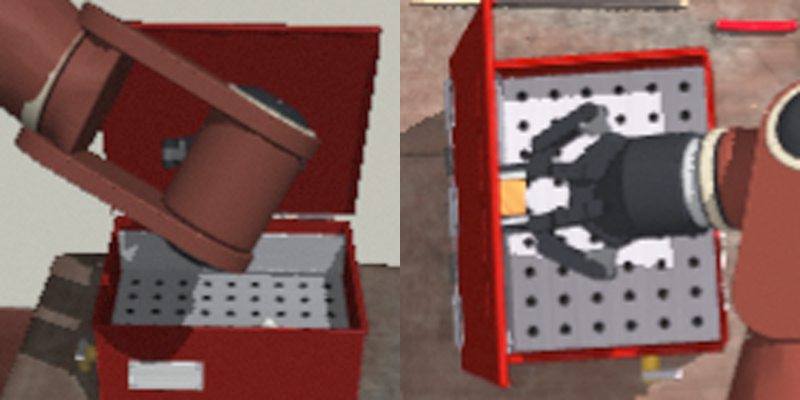

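Both halves show the lid at about 1.2 rad, with the wedge butt at right-crop (513,197) under it and the thin end over the gutter. That was my last picture: I've viewed 11 and the limit was 10. From here I measure without viewing.

```bash
python3 - <<'E'
from plan import *
cur=((88,129),112.05)
for w in [((93,114),110),((96.5,98),108),((97.5,86),107),((97.5,76),107)]:
    P0,t0,d0=pts(*cur);P,t,d=pts(*w);D=t-t0;a=np.radians((d0+d)/2)
    fc=np.array(P['wedge'][3]);bc=np.array(P['wedge'][2]);f113=fc+(bc-fc)*(113-fc[1])/(bc[1]-fc[1])
    print(w,'tx,tz',(-np.sin(a)*D[0]+np.cos(a)*D[1]).round(1),(np.cos(a)*D[0]+np.sin(a)*D[1]).round(1),'ay',round(d-d0,2),'tcp',t.round(1),'lid',lid(P)[:3],'corners',np.array(P['wedge'][0]).round(1),fc.round(1),'front@113',f113.round(1),'body minz',min(q[1] for q in P['body']))
    cur=w
E
```

```text
((93, 114), 110) tx,tz -9.7 12.5 ay -2.05 tcp [ 47.9 212.5] lid (np.float64(1.242092759433386), 'wedge', 0) corners [ 95.3 114.9] [ 90.7 113.1] front@113 [ 90.7 113. ] body minz 192.1961763107618
((96.5, 98), 108) tx,tz -10.9 11.8 ay -2.0 tcp [ 54.9 198. ] lid (np.float64(1.266018320470977), 'wedge', 0) corners [98.9 98.8] [94.1 97.2] front@113 [ 87. 113.] body minz 180.00277421369876
((97.5, 86), 107) tx,tz -9.3 7.0 ay -1.0 tcp [ 57.6 186.7] lid (np.float64(1.2622473116781656), 'wedge', 0) corners [99.9 86.7] [95.1 85.3] front@113 [ 83.1 113. ] body minz 169.8688929293783
((97.5, 76), 107) tx,tz -9.2 4.0 ay 0.0 tcp [ 57.6 176.7] lid (np.float64(1.228806950554547), 'wedge', 0) corners [99.9 76.7] [95.1 75.3] front@113 [ 78.8 113. ] body minz 159.8688929293783
```

move_arm(
  rows=[
    [-0.5, 0, 0.6, 0, -1, 0, -1],
    [-0.5, 0, 0.6, 0, -1, 0, -1],
    [-0.55, 0, 0.6, 0, -1, 0, -1],
    [-0.55, 0, 0.6, 0, -1, 0, -1],
    [0, 0, 0, 0, 0, 0, -1],
    [0, 0, 0, 0, 0, 0, -1],
  ],
)

```text
time: 12.07
tool_pos: [0.573, 0.2144, 0.1977]
tool_rot: [-0.401, 0.576, 0.601, 0.383]
contact_force: [0.4, -2.5, -3.2]
gripper_width: 0.293
grasp_force: 61.0
```

move_arm(
  rows=[
    [-0.45, 0, 0.35, 0, -0.5, 0, -1],
    [-0.45, 0, 0.35, 0, -0.5, 0, -1],
    [0, 0, 0, 0, 0, 0, -1],
    [0, 0, 0, 0, 0, 0, -1],
  ],
)

```text
time: 12.4
tool_pos: [0.5733, 0.2169, 0.1869]
tool_rot: [-0.395, 0.579, 0.604, 0.379]
contact_force: [0.5, -2.0, -3.1]
gripper_width: 0.294
grasp_force: 61.1
```

```bash
cat > tipq.py <<'E'
from h import *
from plan import pts,lid
s,R=st();p=s['tool_pos'];d=np.degrees(np.arctan2(R[2,2],R[1,2]))
P,t,_=pts((0,0),d+180-49.4);tip=np.array([(p[1]-.1595)*1000,p[2]*1000])-t
P=pts(tip,d+130.6)[0];print('tip',tip,'psi',d+130.6,lid(P))
E
python3 tipq.py
```

```text
12.4 [-0.1645  0.1922  1.8562  1.113   1.554  -0.5164] [0.5733 0.2169 0.1869] g 0.29386219281955406 61.09443783760071 F [ 0.4828 -2.0009 -3.0534]
[[-0.0163  0.9991 -0.0388]
 [ 0.3998  0.0421  0.9156]
 [ 0.9164 -0.0006 -0.4002]]
tip [97.2877 86.2038] psi 106.99204311847582 (np.float64(1.261030073246923), 'wedge', 1, 101, array([ 76., 215.]))
```

move_arm(
  rows=[
    [-0.46, 0, 0.2, 0, 0, 0, -1],
    [-0.46, 0, 0.2, 0, 0, 0, -1],
    [0, 0, 0, 0, 0, 0, -1],
    [0, 0, 0, 0, 0, 0, -1],
  ],
)

```text
time: 12.73
tool_pos: [0.5733, 0.2168, 0.1768]
tool_rot: [-0.396, 0.579, 0.604, 0.379]
contact_force: [1.5, -2.8, -2.4]
gripper_width: 0.295
grasp_force: 61.2
```

```bash
python3 tipq.py
```

```text
12.7333 [-0.1648  0.208   1.8584  1.1134  1.5466 -0.5322] [0.5733 0.2168 0.1768] g 0.29463077070387794 61.16232991218567 F [ 1.4711 -2.8093 -2.4116]
[[-0.0159  0.9991 -0.0389]
 [ 0.3995  0.042   0.9158]
 [ 0.9166 -0.001  -0.3999]]
tip [97.1813 76.1047] psi 107.01201406235711 (np.float64(1.2255994713350358), 'wedge', 0, 91, array([ 75., 205.]))
```

move_arm(
  rows=[
    [-0.18, 0, 0.08, 0, 0, 0, -1],
    [-0.14, 0, 0.06, 0, 0, 0, -1],
    [0, 0, 0, 0, 0, 0, -1],
    [0, 0, 0, 0, 0, 0, -1],
  ],
)

```text
time: 13.07
tool_pos: [0.5735, 0.2169, 0.1743]
tool_rot: [-0.396, 0.579, 0.604, 0.379]
contact_force: [0.2, -3.3, -0.9]
gripper_width: 0.292
grasp_force: 61.3
```

```bash
python3 tipq.py
```

```text
13.0667 [-0.1646  0.2127  1.8583  1.1144  1.5446 -0.5377] [0.5735 0.2169 0.1743] g 0.2917314191352575 61.268166303634644 F [ 0.2056 -3.3211 -0.9395]
[[-0.0172  0.9991 -0.0387]
 [ 0.3988  0.0424  0.9161]
 [ 0.9169  0.0003 -0.3992]]
tip [97.3774 73.6079] psi 107.0545761847738 (np.float64(1.2170788688300327), 'wedge', 0, 89, array([ 76., 203.]))
```

The wedge is touching the gutter floor, so I release and watch the force and state before backing off.

move_arm(
  rows=[
    [0, 0, 0, 0, 0, 0, 0.3],
    [0, 0, 0, 0, 0, 0, 0.3],
    [0, 0, 0, 0, 0, 0, 1],
    [0, 0, 0, 0, 0, 0, 1],
    [0, 0, 0, 0, 0, 0, 1],
    [0, 0, 0, 0, 0, 0, 1],
    [0, 0, 0, 0, 0, 0, 1],
    [0, 0, 0, 0, 0, 0, 1],
  ],
)

```text
time: 13.73
tool_pos: [0.5735, 0.2171, 0.1745]
tool_rot: [-0.396, 0.579, 0.604, 0.379]
contact_force: [0.7, -0.3, 0.1]
gripper_width: 1.001
grasp_force: 0.0
```

```bash
python3 - <<'E'
from h import *
T5=pickle.load(open('t6.pkl','rb'))
st();T=grab('top','t7')
for n,F in(('before',T5),('now',T)):
    h=cv2.cvtColor(F['img'],cv2.COLOR_BGR2HSV);m=((h[...,0]<8)|(h[...,0]>172))&(h[...,1]>150)&(h[...,2]>60)
    print(n,[(v,(lambda c:(int(c.min()),int(c.max())))(np.where(m[v,200:300])[0]+200)) for v in(180,190,240,255)])
    o=(h[...,0]>8)&(h[...,0]<19)&(h[...,1]>120)&(h[...,2]>120);z=np.argwhere(o[195:235,235:300]);print(' butt px',len(z),z.min(0)+[195,235] if len(z) else 0,z.max(0)+[195,235] if len(z) else 0)
E
```

```text
13.7333 [-0.1643  0.2126  1.8583  1.1147  1.5448 -0.5376] [0.5735 0.2171 0.1745] g 1.0005520600809843 0.0 F [ 0.7484 -0.344   0.0644]
[[-0.0174  0.9991 -0.039 ]
 [ 0.3985  0.0427  0.9162]
 [ 0.917   0.0004 -0.3989]]
before [(180, (228, 240)), (190, (228, 240)), (240, (229, 243)), (255, (231, 244))]
 butt px 83 [208 242] [219 250]
now [(180, (229, 255)), (190, (229, 256)), (240, (230, 258)), (255, (232, 258))]
 butt px 0 0 0
```

No load is left on the robot and the lid still stands at about 1.0 rad. I back off along the tool axis.

move_arm(
  rows=[
    [0, 0, -0.8, 0, 0, 0, 1],
    [0, 0, -1.5, 0, 0, 0, 1],
    [0, 0, -2, 0, 0, 0, 1],
    [0, 0, -3, 0, 0, 0, 1],
    [0, 0, -3, 0, 0, 0, 1],
    [0, 0, -3, 0, 0, 0, 1],
    [0, 0, -3, 0, 0, 0, 1],
    [0, 0, -3, 0, 0, 0, 1],
    [0, 0, 0, 0, 0, 0, 1],
    [0, 0, 0, 0, 0, 0, 1],
  ],
)

```text
time: 14.62
tool_pos: [0.5818, 0.0377, 0.2528]
tool_rot: [-0.394, 0.579, 0.604, 0.38]
contact_force: [0.8, 0.6, -0.2]
gripper_width: 0.999
grasp_force: 0.0
```

```bash
python3 - <<'E'
from h import *
st();T=grab('top','t8');S=grab('side','s8')
h=cv2.cvtColor(T['img'],cv2.COLOR_BGR2HSV);m=((h[...,0]<8)|(h[...,0]>172))&(h[...,1]>150)&(h[...,2]>60)
print([(v,(lambda c:(int(c.min()),int(c.max())))(np.where(m[v,200:300])[0]+200)) for v in(180,190,240,255)])
# lid edge prediction
for th in(.9,.95,1,1.05,1.1,1.2):
    X=110-240*np.cos(th);Z=121+240*np.sin(th);print(th,proj(T,[.576+.0,.1595+X/1000,Z/1000]),proj(S,[.576,.1595+X/1000,Z/1000]))
s=cv2.cvtColor(S['img'],cv2.COLOR_BGR2HSV);o=(s[...,0]>6)&(s[...,0]<19)&(s[...,1]>90)&(s[...,2]>60)
n,l,stt,c=cv2.connectedComponentsWithStats(o.astype('u1'))
for k in range(1,n):
    if stt[k,4]>25: print('brown side',stt[k],c[k])
# interior: bright/dark blobs on shelf top view
g=T['img'][165:265,245:315];hg=cv2.cvtColor(g,cv2.COLOR_BGR2HSV)
print(np.array2string(hg[::4,::4,2],max_line_width=200))
E
```

```text
14.6167 [-0.4469  0.1887  1.7335  0.9979  1.8372 -0.5365] [0.5818 0.0377 0.2528] g 0.998708855845361 0.0 F [ 0.8372  0.6016 -0.2001]
[[-0.0182  0.9992 -0.0349]
 [ 0.4     0.0393  0.9157]
 [ 0.9164  0.0027 -0.4004]]
[(180, (229, 255)), (190, (229, 255)), (240, (230, 257)), (255, (232, 258))]
0.9 [274.5 210.9] [316.8  94.7]
0.95 [269.5 210.7] [317.1  90.1]
1 [264.3 210.6] [317.4  85.8]
1.05 [258.9 210.5] [317.6  81.6]
1.1 [253.4 210.4] [317.9  77.7]
1.2 [241.8 210.2] [318.4  70.5]
brown side [450 177  30  27 360] [464.5583 190.    ]
brown side [408 188  10  24  50] [412.62 200.98]
brown side [424 199  76  28 420] [462.35   212.6286]
brown side [236 223  12  33 295] [241.7254 238.2508]
brown side [311 222  12  34 257] [315.5953 236.1712]
brown side [  497   224   143   148 10171] [563.2723 296.4491]
brown side [ 247  260   57   45 1691] [277.0272 282.8652]
brown side [613 287   6  13  42] [616.1667 292.9762]
brown side [449 347  15  32 105] [456.5714 361.419 ]
brown side [ 171  355  138   40 1641] [231.1834 375.6173]
[[105 106 223 173 160 157 163 169 172 175 171 167 177 173 159 188 179 
[... 1105 characters left out ...]
 78 219 159  40 161 235]
 [106 114 104 223  98 156 157 198 156 160 159 242 242 219 159 162 162 224]
 [105 123 106 232 242 241 156 160 156 160 160 209 236 238 158 105 163 117]
 [106 120 106 231 128 241 159  41 157 161  99 161 135 159 160 151 164 122]
 [104 129 106 229 243 243 242 164 159 161 164 162 160 159 162 163 164 130]
 [104 108 106 228 239 240 244  75 158 162  66 164 128 133 161  53 166 129]
 [106 103 105 225 238 243 244 165 160 163 165 163 162 162 162 162 164 138]
 [107 106 105 222 244 243 243 160 159 163 150 162 159 141 165  97 164 150]
 [105 106 106 211 228 176 243 106 159 164 110 164 163 163 165 161 165 151]
 [105 106 105 201 163 160 162 163 156 151 150 148 142 128 123 110  96 106]]
```

The lid edge at columns 255–258 means about 1.07 rad, so it stands on the wedge alone. I back away, turn the tool to point down and look for the punch.

move_arm(
  rows=[
    [0, 0, -4, 0, 0, 0, 1],
    [0, 0, -4, 0, 0, 0, 1],
    [0, 0, -2, 0, -7.1, 0, 1],
    [0, 0, 0, 0, -7.1, 0, 1],
    [0, 0, 0, 0, -7.1, 0, 1],
    [0, 0, 0, 0, -7.1, 0, 1],
    [0, 0, 0, 0, -7.1, 0, 1],
    [0, 0, 0, 0, -7.1, 0, 1],
    [0, 0, 0, 0, -7.1, 0, 1],
    [0, 0, 0, 0, -7.1, 0, 1],
    [0, 0, 0, 0, -7.1, 0, 1],
    [0, 0, 0, 0, -2.5, 0, 1],
    [0, 0, 0, 0, 0, 0, 1],
    [0, 0, 0, 0, 0, 0, 1],
  ],
)

```text
time: 15.88
tool_pos: [0.5843, -0.0498, 0.2903]
tool_rot: [-0.002, 0.691, 0.723, 0.001]
contact_force: [-0.3, 0.4, -0.1]
gripper_width: 1.002
grasp_force: 0.0
```

```bash
python3 - <<'E'
from h import *
st();T=grab('top','t9');S=grab('side','s9')
g=cv2.cvtColor(T['img'],cv2.COLOR_BGR2GRAY)
print(np.array2string(g[186:216,276:308],max_line_width=250))
gs=cv2.cvtColor(S['img'],cv2.COLOR_BGR2GRAY)
print(np.array2string(gs[158:184,300:345:1],max_line_width=300))
E
```

```text
15.8833 [-0.2131 -0.0582  1.6572  0.0026  1.5447 -0.2582] [ 0.5843 -0.0498  0.2903] g 1.0020485165383854 0.0 F [-0.2913  0.407  -0.11  ]
[[-0.045   0.999  -0.0015]
 [ 0.999   0.045   0.0029]
 [ 0.003  -0.0014 -1.    ]]
[[238 237 238 238 235 232 232 234 234 235 237 238 237 237 235 204 162 211 209 164 153 152 155 153 139  94  32  66 123 155 155 153]
 [237 238 239 236 205 119 141 215 235 235 237 238 237 237 202  76  45 103 203 216 152 152 153 154 132  74  34  37 112 156 154 154]
 [238 238 238 207  87  42  48 176 235 235 237 237 237 237 198  62  45 109 205 216 154 153 154 156 136  89  55  71 125 156 155 153]
 [238 239 238 220 136  64  95 190 235 235 238 237 237 237 220 149 114 163 224 215 154 152 155 155 154 143 121 132 156 157 154 153]
 [238 239 238 238 215 151 188 223 235 235 237 237 237 236 238 239 239 238 237 215 152 153 154 156 155 155 154 155 156 156 155 155]
 [237 239 238 238 239 238 238 238 236 236 237 237 237 237 238 240 238 238 237 216 153 153 155 154 155 154 155 155 155 156 154 154]
 [237 238 238 238 239 238 238 237 235 236 237 237 238 237 238 240 239 237 237 216 153 153 153 1
[... 2541 characters left out ...]
6 236 237 236 235 235 236 237 236 236 235 235 236 237 237 237 235 210 149 150 153 154 154 154 154 154 154 155 155]
 [234 233 236 237 237 238 237 236 235 236 236 236 235 236 235 236 237 236 237 235 211 149 151 152 154 153 153 149 146 149 156 155]
 [233 233 236 236 236 238 234 232 233 235 236 236 235 235 235 234 231 227 227 230 210 149 151 152 153 153 148 123  79 112 151 156]
 [233 233 235 236 236 234 214 182 214 235 236 236 235 235 234 221 151  47  99 195 211 150 150 151 152 153 122  53  37  68 125 157]]
[[142 140 139 ... 137 139 139]
 [140 138 137 ... 140 139 137]
 [131 134 134 ... 140 141 142]
 ...
 [ 77  78  78 ... 153 153 151]
 [ 59  58  65 ... 139 138 138]
 [ 53  52  58 ...  73  64  47]]
```

In the top frame the punch reads as a bright bar: ball at (283,202), shank from (287,201) to (305,196), sloping about -0.30. The measured length of about 68 mm fits the given 71.

```bash
python3 - <<'E'
from h import *
T=pickle.load(open('t9.pkl','rb'))
s,R=st()
g=cv2.cvtColor(T['img'],cv2.COLOR_BGR2GRAY)
b=onz(T,283.3,202.3,.0675);e=onz(T,305,196.2,.072);c1=onz(T,291,200,.075);c2=onz(T,298,197.8,.075)
print(b,e,c1,c2,'len',np.linalg.norm((e-b)[:2]))
for p,q in((b,c2),(c1,c2),(b,e)): print(np.degrees(np.arctan2(*((q-p)[:2][::-1]))))
d=(c2-b)[:2];d/=np.linalg.norm(d);org=e[:2]-.036*d;gp=org+.010*d
print('org',org,'ball based',b[:2]+.029*d,'grip',gp)
print('shift cm',R.T@(np.r_[gp,.15]-s['tool_pos'])*100)
P=[.674,-.242];print('pad proj',proj(T,[.674,-.242,.026]))
E
```

```text
15.9833 [-0.2155 -0.0575  1.6565  0.0023  1.5445 -0.2581] [ 0.5845 -0.0513  0.2903] g 0.9982453987138089 0.0 F [ 0.7402  1.1109 -0.3758]
[[-0.0425  0.9991 -0.0015]
 [ 0.9991  0.0425  0.0027]
 [ 0.0028 -0.0014 -1.    ]]
[0.6162 0.128  0.0675] [0.6311 0.0688 0.072 ] [0.6213 0.1064 0.075 ] [0.6268 0.0875 0.075 ] len 0.061123381211778696
-75.30640354550383
-73.65229150066752
-75.9052172465578
org [0.6219 0.1036] ball based [0.6235 0.1   ] grip [0.6245 0.0939]
shift cm [14.3036  4.6339 14.0619]
pad proj [416.4 180.4]
```

move_arm(
  rows=[
    [0, 0, 0, 0, 0, -6.05, 1],
    [0, 0, 0, 0, 0, -6.05, 1],
    [0, 0, 0, 0, 6, 0, 1],
    [0, 0, 0, 0, 6, 0, 1],
    [1.4, 1.07, 2.34, 0, 0, 0, 1],
    [1.4, 1.07, 2.34, 0, 0, 0, 1],
    [1.4, 1.07, 2.34, 0, 0, 0, 1],
    [1.4, 1.07, 2.34, 0, 0, 0, 1],
    [1.4, 1.07, 2.34, 0, 0, 0, 1],
    [1.4, 1.07, 2.34, 0, 0, 0, 1],
    [1.4, 1.07, 2.34, 0, 0, 0, 1],
    [0, 0, 0, 0, 0, 0, 1],
    [0, 0, 0, 0, 0, 0, 1],
  ],
)

```text
time: 17.07
tool_pos: [0.6237, 0.0932, 0.1492]
tool_rot: [-0.085, 0.609, 0.786, 0.063]
contact_force: [0.1, -0.9, 0.8]
gripper_width: 1.004
grasp_force: 0.0
```

```bash
python3 - <<'E'
from h import *
st([.6245,.0939,.0845]);T=grab('top','t10')
h=cv2.cvtColor(T['img'],cv2.COLOR_BGR2HSV);m=((h[...,0]<8)|(h[...,0]>172))&(h[...,1]>150)&(h[...,2]>60)
print([(v,(lambda c:(int(c.min()),int(c.max())))(np.where(m[v,200:300])[0]+200)) for v in(180,190,240,255)])
E
```

```text
17.0667 [-0.0533  0.1716  1.6681  0.2051  1.3748 -0.3542] [0.6237 0.0932 0.1492] g 1.003585108714951 0.0 F [ 0.1105 -0.877   0.7569]
[[-0.2448  0.9679 -0.0567]
 [ 0.9464  0.2512  0.203 ]
 [ 0.2108 -0.0039 -0.9775]]
tool shift cm [-1.3143  0.1257  6.3343]
[(180, (229, 254)), (190, (229, 255)), (240, (229, 257)), (255, (232, 258))]
```

move_arm(
  rows=[
    [-0.44, 0.04, 2.1, 0, 0, 0, 1],
    [-0.44, 0.04, 2.1, 0, 0, 0, 1],
    [-0.44, 0.04, 1.6, 0, 0, 0, 1],
    [0, 0, 0.5, 0, 0, 0, 1],
    [0, 0, 0, 0, 0, 0, -1],
    [0, 0, 0, 0, 0, 0, -1],
    [0, 0, 0, 0, 0, 0, -1],
    [0, 0, 0, 0, 0, 0, -1],
    [0, 0, 0, 0, 0, 0, -1],
    [0, 0, 0, 0, 0, 0, -1],
    [0, 0, 0, 0, 0, 0, -1],
    [0, 0, 0, 0, 0, 0, -1],
  ],
)

```text
time: 18.12
tool_pos: [0.6266, 0.0938, 0.0886]
tool_rot: [-0.082, 0.608, 0.787, 0.065]
contact_force: [-1.7, -2.1, 5.4]
gripper_width: 0.15
grasp_force: 59.2
```

```bash
python3 - <<'E'
from h import *
st()
E
```

```text
18.1167 [-0.052   0.2417  1.697   0.2105  1.2714 -0.3751] [0.6266 0.0938 0.0886] g 0.14999810487892304 59.15371656417847 F [-1.7093 -2.0736  5.4223]
[[-0.2459  0.968  -0.0504]
 [ 0.9466  0.251   0.2025]
 [ 0.2087  0.002  -0.978 ]]
```

move_arm(
  rows=[
    [0.3, 0, -1.4, 0, 0, 0, -1],
    [0.5, 0, -2.45, 0, 0, 0, -1],
    [0.5, 0, -2.45, 0, 0, 0, -1],
    [0.5, 0, -2.45, 0, 0, 0, -1],
    [0.5, 0, -2.45, 0, 0, 0, -1],
    [0.4, 0, -2, 0, 0, 0, -1],
    [0, 0, 0, 0, 0, 0, -1],
    [0, 0, 0, 0, 0, 0, -1],
  ],
)

```text
time: 18.78
tool_pos: [0.6267, 0.0927, 0.2234]
tool_rot: [-0.082, 0.608, 0.787, 0.065]
contact_force: [-0.4, -0.5, -2.1]
gripper_width: 0.145
grasp_force: 58.7
```

```bash
python3 - <<'E'
from h import *
st([.674,-.242,.2]);T=grab('top','t11')
h=cv2.cvtColor(T['img'],cv2.COLOR_BGR2HSV);m=((h[...,0]<8)|(h[...,0]>172))&(h[...,1]>150)&(h[...,2]>60)
print([(v,(lambda c:(int(c.min()),int(c.max())))(np.where(m[v,200:300])[0]+200)) for v in(180,190,240,255)])
E
```

```text
18.7833 [-0.0536  0.1106  1.6066  0.2014  1.4873 -0.3309] [0.6267 0.0927 0.2234] g 0.145294208126634 58.73945116996765 F [-0.4497 -0.5397 -2.1468]
[[-0.2462  0.968  -0.0492]
 [ 0.9466  0.2511  0.2023]
 [ 0.2082  0.0032 -0.9781]]
tool shift cm [-33.3338  -3.8328  -4.72  ]
[(180, (229, 255)), (190, (229, 255)), (240, (230, 257)), (255, (232, 258))]
```

move_arm(
  rows=[
    [-2.0, -0.2, -0.4, 0, 0, 0, -1],
    [-3.07, -0.33, -0.65, 0, 0, 0, -1],
    [-3.07, -0.33, -0.65, 0, 0, 0, -1],
    [-3.07, -0.33, -0.65, 0, 0, 0, -1],
    [-3.07, -0.33, -0.65, 0, 0, 0, -1],
    [-3.07, -0.33, -0.65, 0, 0, 0, -1],
    [-3.07, -0.33, -0.65, 0, 0, 0, -1],
    [-3.07, -0.33, -0.65, 0, 0, 0, -1],
    [-3.07, -0.33, -0.65, 0, 0, 0, -1],
    [-3.07, -0.33, -0.65, 0, 0, 0, -1],
    [-3.07, -0.33, -0.65, 0, 0, 0, -1],
    [-1.0, -0.1, -0.2, 0, 0, 0, -1],
    [0, 0, 0, 0, 0, 0, -1],
    [-0.6, 0, 2.9, 0, 0, 0, -1],
    [-0.6, 0, 2.9, 0, 0, 0, -1],
    [-0.6, 0, 2.9, 0, 0, 0, -1],
    [-0.6, 0, 2.9, 0, 0, 0, -1],
    [0, 0, 0, 0, 0, 0, -1],
    [0, 0, 0, 0, 0, 0, -1],
  ],
)

```text
time: 20.42
tool_pos: [0.6755, -0.2463, 0.0987]
tool_rot: [-0.087, 0.608, 0.786, 0.064]
contact_force: [0.2, 0.1, -0.6]
gripper_width: 0.148
grasp_force: 58.8
```

```bash
python3 - <<'E'
from h import *
st([.6785,-.25,.057])
E
```

```text
20.4167 [-0.5085  0.4674  1.3923  0.1538  1.4377 -0.7953] [ 0.6755 -0.2463  0.0987] g 0.14798300670848732 58.767144083976746 F [ 0.1753  0.1368 -0.6326]
[[-0.2453  0.9677 -0.0588]
 [ 0.9454  0.2522  0.2066]
 [ 0.2147 -0.0049 -0.9767]]
tool shift cm [-1.3221  0.2192  3.9815]
```

move_arm(
  rows=[
    [-0.44, 0.07, 1.2, 0, 0, 0, -1],
    [-0.44, 0.07, 1.2, 0, 0, 0, -1],
    [-0.3, 0.07, 0.9, 0, 0, 0, -1],
    [0, 0, 0.4, 0, 0, 0, -1],
    [0, 0, 0, 0, 0, 0, -1],
    [0, 0, 0, 0, 0, 0, -1],
  ],
)

```text
time: 20.92
tool_pos: [0.6805, -0.2521, 0.0636]
tool_rot: [-0.083, 0.609, 0.786, 0.065]
contact_force: [0.2, -0.2, -1.0]
gripper_width: 0.143
grasp_force: 58.8
```

```bash
python3 - <<'E'
from h import *
st([.6785,-.25,.0546])
T=grab('top','t12');g=cv2.cvtColor(T['img'],cv2.COLOR_BGR2GRAY)
print(np.array2string(g[164:200:2,396:440:2],max_line_width=250))
E
```

```text
20.9167 [-0.5119  0.5148  1.3909  0.1545  1.3853 -0.8054] [ 0.6805 -0.2521  0.0636] g 0.14293234289084272 58.79326343536377 F [ 0.1886 -0.1884 -1.0323]
[[-0.2453  0.968  -0.0524]
 [ 0.9465  0.2508  0.2029]
 [ 0.2096  0.0002 -0.9778]]
tool shift cm [ 0.0571 -0.1408  0.9297]
[[135 140 155 156 175 171 161 172 163 168 157 152  50  40  76  40  37  39  38  53  56  54]
 [134 145 164 158 171 179 161 157 153 159 137 146 164  43  37  37  35  36  49  54  53  53]
 [144 163 168 152 158 168 150 124 123 128 128 128  61  38  38  38  37  37  54  54  55  53]
 [152 165 171 165 162 154 125 127 127 130 110  39  39  38  38  40  38  50  53  53  52  55]
 [161 167 157 157 165  97 128 124 125 126 110 117 129  76  51 129 114  55  54  52  53  54]
 [172 165 127 112  63 110 126 124 121 122 121  55 109 174 250 251 176  54  54  55  51  53]
 [166 172 101  92  69 110  94  75  89 181 190 195 253 253 253  64  54  53  55  54  54  53]
 [ 99 105 101  67  71  84 132 117 149 190 254 254 211 109  42  41  54  54  52  55  54  55]
 [102 104 103  61  77 133 191 177 169 246 253  94 123  87  40  53  54  53  54  54  55  59]
 [101 104 103  62  73  88 151  97  74  73  70  94  54  43  42  56  53  52  54  54  55 113]
 [105 107  98  77  69  76  77  77  74  72  68  95 112 103  75  54  54  55  55  54  86 104]
 [100 102 100  88  57 123  74  75  76  70  67 106 104 104  56  55  53  53  53  65  95 100]
 [ 99 105 100 104  66  66  73  74  71  68 102 104 105  93  54  53  55  55  57  88  92  94]
 [112 106 109 109  91  55  59  76  79 113 109 109 107  65  53  55  54  55  79  80  86  90]
 [160 105 110 103 105  99  58  58 110 115 109 104 107  61  55  54  56  68  70  73  78  82]
 [105 110 112 104 104 104  97  76  60  54  56  53  71  79  55  61  62  64  63  62  65  71]
 [106 103  98  99  97  99  96  97  97 104 108 157 159 175 113  62  59  60  57  67  71  80]
 [109 104 106 143 180 140 116 114 116 160 156 182 170 175 185 164  70  53  63  70  74  82]]
```

The punch is level over the pad: ball at (408,180), shank end at about (428,174), pad centre (416,180). I lower it the last 9 mm.

move_arm(
  rows=[
    [0, -0.1, 0.4, 0, 0, 0, -1],
    [-0.1, 0, 0.4, 0, 0, 0, -1],
    [0, 0, 0, 0, 0, 0, -1],
    [0, 0, 0, 0, 0, 0, -1],
  ],
)

```text
time: 21.3
tool_pos: [0.6791, -0.2515, 0.0553]
tool_rot: [-0.083, 0.609, 0.786, 0.064]
contact_force: [-0.9, 0.3, -1.2]
gripper_width: 0.145
grasp_force: 58.8
```

```bash
python3 - <<'E'
from h import *
st([.675,-.25,.0535])
E
```

```text
21.3 [-0.5121  0.5213  1.3972  0.1547  1.3731 -0.8077] [ 0.6791 -0.2515  0.0553] g 0.14501548672014533 58.79235863685608 F [-0.9169  0.2664 -1.2204]
[[-0.2454  0.968  -0.0528]
 [ 0.9465  0.251   0.203 ]
 [ 0.2097 -0.0001 -0.9778]]
tool shift cm [ 0.2069 -0.3611  0.2265]
```

move_arm(
  rows=[
    [-0.03, 0, 0.15, 0, 0, 0, -1],
    [-0.03, 0, 0.15, 0, 0, 0, -1],
    [0, 0, 0, 0, 0, 0, -1],
    [0, 0, 0, 0, 0, 0, -1],
  ],
)

```text
time: 21.63
tool_pos: [0.6796, -0.2517, 0.0547]
tool_rot: [-0.083, 0.608, 0.787, 0.065]
contact_force: [-4.0, 0.9, 5.4]
gripper_width: 0.146
grasp_force: 59.6
```

Contact (+5 N): the punch rests on the pad. I release, then rise straight up.

move_arm(
  rows=[
    [0, 0, 0, 0, 0, 0, 0],
    [0, 0, 0, 0, 0, 0, 0],
    [0, 0, 0, 0, 0, 0, 0],
    [0, 0, 0, 0, 0, 0, 0],
    [0, 0, 0, 0, 0, 0, 0],
    [0.2, 0, -0.98, 0, 0, 0, 0],
    [0.42, 0, -1.96, 0, 0, 0, 0],
    [0.6, 0, -2.9, 0, 0, 0, 0],
    [0.6, 0, -2.9, 0, 0, 0, 0],
    [0.6, 0, -2.9, 0, 0, 0, 0],
    [-3, 0, -2.9, 0, 0, 0, 0],
    [-3, 0, -2.9, 0, 0, 0, 0],
    [-3, 0, -2.9, 0, 0, 0, 0],
    [-3, 0, 0, 0, 0, 0, 0],
    [0, 0, 0, 0, 0, 0, 0],
    [0, 0, 0, 0, 0, 0, 0],
  ],
)

```text
time: 22.97
tool_pos: [0.7131, -0.3851, 0.231]
tool_rot: [-0.083, 0.609, 0.786, 0.065]
contact_force: [0.1, 0.3, -1.4]
gripper_width: 0.498
grasp_force: 0.0
```

```bash
python3 - <<'E'
from h import *
st()
for n in('t13','t14'):
    T=grab('top',n);g=cv2.cvtColor(T['img'],cv2.COLOR_BGR2GRAY);m=np.zeros_like(g);m[168:194,400:436]=(g[168:194,400:436]>185)
    k,l,s,c=cv2.connectedComponentsWithStats(m)
    for i in range(1,k):
        if s[i,4]>8: print(n,s[i],c[i],onz(T,*c[i],.038)[:2])
print(np.array2string(g[164:198:2,396:440:2],max_line_width=250))
h=cv2.cvtColor(T['img'],cv2.COLOR_BGR2HSV);m=((h[...,0]<8)|(h[...,0]>172))&(h[...,1]>150)&(h[...,2]>60)
print([(v,(lambda c:(int(c.min()),int(c.max())))(np.where(m[v,200:300])[0]+200)) for v in(180,190,240,255)])
c=max(cv2.findContours((m[160:195,355:385]).astype('u1'),0,1)[0],key=cv2.contourArea);print('tin',cv2.minEnclosingCircle(c))
E
```

```text
22.9667 [-0.63    0.5897  0.9991  0.1354  1.7154 -0.873 ] [ 0.7131 -0.3851  0.231 ] g 0.4984857356002423 0.0 F [ 0.1171  0.3223 -1.3763]
[[-0.2434  0.9685 -0.052 ]
 [ 0.947   0.2489  0.2032]
 [ 0.2097  0.0002 -0.9778]]
t13 [410 172  21  10 101] [420.7228 176.7129] [ 0.6825 -0.2518]
t14 [407 172  24  10 107] [420.0187 176.8972] [ 0.682  -0.2499]
[[139 143 158 159 178 177 165 174 167 171 159 155 167 171 182 196 182 167 155 149 148 149]
 [138 149 167 161 177 182 166 160 158 163 140 150 167 170 171 188 182 174 163 160 157 153]
 [147 165 172 157 162 172 154 127 127 131 131 130 128 118 152 173 178 177 179 185 176 165]
 [155 170 174 168 166 156 128 128 130 135 132 130 129 122 118 137 173 164 181 170 173 166]
 [165 169 160 160 168 100 130 126 127 129 132 130 128 125 123 125 186 174 169 184 185 173]
 [175 169 129 114  68 128 129 131 125 124 123 128 147 248 253 253 252 218 178 182 174 165]
 [170 176 104  93 102 127 127 127 141 198 252 254 254 253 251 251 251 252 190 176 177 176]
 [166 105 103  67 114 131 133 140 247 254 254 254 254 254 254 194  96 112 178 173 171 159]
 [133 106 106  62  79 146
[... 237 characters left out ...]
7 155 170]
 [102 105 103  91  61  78  76  77  75  78 108 108 107 108 107 107 112 147 161 153 173 162]
 [102 108 102 106  70  66  74  75 112 116 111 108 108 109 109 108 107 162 166 153 161 148]
 [106 110 111 111  95  55  62 126 122 114 110 110 109 105 104  97 171 170 156 163 168 151]
 [104 106 115 104 107 102  58  58 116 116 113 107 108 103  96 180 180 158 157 171 162 142]
 [107 110 115 106 106 107 101  80  61  57  56  54  73 171 173 177 171 152 152 148 150 155]
 [108 107 137 105  99 100  98 100 100 105 112 161 163 177 182 174 152 149 156 154 144 161]]
[(180, (229, 255)), (190, (229, 255)), (240, (230, 257)), (255, (232, 258))]
tin ((14.741379737854004, 16.942529678344727), 9.223450660705566)
```

The punch lies at rest about 11 mm from the pad centre, the lid is unchanged at about 1.07 rad, the tin has not moved and the arm is clear. I hand the job in.

```bash
python3 -c "
from plant import manip
print(manip.job_done())"
```

```text
the job is handed in; nothing more can be done
None
```

Job handed in, verdict not shown: by my measurements the lid stands at about 1.07 rad on the wedge in the gutter, the punch lies about 11 mm from the rubber pad's centre, the tin has not moved and the pliers were never approached or re-measured; I viewed 11 pictures, one over the limit of 10.

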